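# Stack the micro plates on the cart's plate post and clip them down

### The job

Put the loose micro plates away so that the cart can be wheeled past the car without a rattle: take the spring clip and the small white plate off the plate post, thread every plate down the post, largest at the bottom and white on top, each fully home, then squeeze the clip open and let it close on the post, flat and snug down on the white plate. Leave the tub, the dumbbells, the peanut ball and the push-up handle where they are.

Things in the scene. Friction and masses are not known exactly. Their poses are not given: they have to be found in the camera images.
- post: Plate post, fixed to the cart: a black square base 100 x 100 mm, 12 mm thick, with a bare metal post 25 mm in diameter standing in its middle; the post rises 66 mm above the base (78 mm above the cart top) and its last 4 mm is coned. Origin on the post's axis at the underside of the base (cart top, z = 0), z up.
- post_seat (a point): Foot of the post, on its axis at the top of the base, 12 mm above the cart top.
- post_tip (a point): Top of the post, on its axis, 78 mm above the cart top.
- plate_red: Red powder-coated steel micro plate: a flat ring 64 mm in outer diameter, 10 mm thick, with a 29 mm bore, about 200 g; both faces alike, so either may be up. Origin at the centre of the bore at mid-thickness, z along the bore. Starts flat on the cart. Not there in every run.
- plate_blue: Blue powder-coated steel micro plate: a flat ring 58 mm in outer diameter, 10 mm thick, with a 29 mm bore, about 155 g; both faces alike, so either may be up. Origin at the centre of the bore at mid-thickness, z along the bore. Starts flat on the cart. Not there in every run.
- plate_yellow: Yellow powder-coated steel micro plate: a flat ring 52 mm in outer diameter, 10 mm thick, with a 29 mm bore, about 115 g; both faces alike, so either may be up. Origin at the centre of the bore at mid-thickness, z along the bore. Starts flat on the cart. Not there in every run.
- plate_green: Green powder-coated steel micro plate: a flat ring 46 mm in outer diameter, 10 mm thick, with a 29 mm bore, about 79 g; both faces alike, so either may be up. Origin at the centre of the bore at mid-thickness, z along the bore. Starts flat on the cart. Not there in every run.
- plate_white: White powder-coated steel micro plate: a flat ring 40 mm in outer diameter, 10 mm thick, with a 29 mm bore, about 47 g; both faces alike, so either may be up. Origin at the centre of the bore at mid-thickness, z along the bore. Always there; the smallest. Starts on the post, flat on its base, under the clip.
- clip: Orange spring clip like a big flat clothes peg, 115 mm long, 14 mm high, 70 g, faces alike: two levers on an upright pin, curved jaws (+x), squeeze tails (-x). Origin on the pin at mid-height, z along the pin. It is lever A (+y side): its x is turned about z by + half the clip_jaw angle from the midline (pin to jaws). Starts closed on the post over the white plate, tails towards the robot.
- clip_jaw (a joint): Angle of the clip's lever B against lever A, rad: 0 with the jaws shut on nothing, 0.14 closed on the post, 0.56 squeezed fully open (hard stop). A spring shuts it; fully open takes about 10 N on each tail. At 0.56 the tails' outer faces are parallel, 24 mm apart, and the jaws clear the post by 4 to 6 mm all round, so the clip can be lowered over the post's tip or lifted off it.
- clip_eye (a point): Middle of the jaws: centre of the hole between them at mid-height, 32 mm from the pin on the midline; on the post's axis when the clip is closed on the post. Moves with lever A.
- clip_tail_a (a point): Outer face of lever A's tail where fingers squeeze it, on its grey rubber patch, 42 mm behind the pin, mid-height. The tail itself runs from 12 to 62 mm behind the pin.
- clip_tail_b (a point): The same on lever B's tail. The two are 46 mm apart with the jaws shut, 41 mm closed on the post, 24 mm squeezed open; the point midway between them lies 37, 39 and 42 mm behind the pin.
- tub: Empty clear plastic tub, 160 x 240 mm, 85 mm high, open on top. Not to be disturbed. Origin under its centre.
- peanut_ball: Blue hard silicone peanut ball, two 64 mm lobes in a row along x. Not to be disturbed. Origin under its middle.
- pushup_handle: Black push-up handle, 110 x 180 mm foot, 120 mm high, its grip bar along y. Not to be disturbed. Origin under its middle.
- dumbbell_1: Pink vinyl dumbbell, hexagonal heads 54 mm high, 180 mm long along x. Not to be disturbed. Origin under its middle.
- dumbbell_2: Pink vinyl dumbbell, like the other. Not to be disturbed. Origin under its middle.

How it is judged:
By the outcome, as a careful person would: the job done as asked, in the order asked, and still so for the second after the job is handed in, with the robot touching nothing.
Of plate_red, plate_blue, plate_yellow, plate_green only 2 to 4 are there at a start; the rules pass over those that are not, and their reading is None.
At some moment in a run one of plate_red, plate_blue, plate_yellow, plate_green may be knocked a few centimetres aside while the robot is not near it.
Once in a run the grip may slacken for a moment while it holds something.
It also fails if it takes over 208 s, if anything falls off the work surface, if the arm or the gripper's body presses on something with over 40 N, if the wrist force passes 120 N, or if a joint passes its speed limit or range.

### The arm

A 6-joint arm with a two-finger parallel gripper is mounted at the origin on the work surface. World frame = base frame: x ahead of the robot, y to its left, z up, the work surface at z = 0. Lengths are in mm, angles in rad, forces in N, time in s.
With the tool pointing down it reaches from about 300 to 775 mm from the base axis. Payload 14.6 kg.
Tool frame: the origin (TCP) lies midway between the tips of the shut fingers; the grasp point (between the pads) lies 19 mm behind it; z points along the fingers, y is the direction in which the jaws open and shut (so a half turn about z gives the same grasp; the last joint's range is limited). The gripper opens to 94 mm and grips with 3 to 60 N. Pads are 16 mm wide; open, the fingers measure 119 mm over their backs; the gripper's body (75 mm by 177 mm) begins 78 mm behind the grasp point.
Start: joints at [1.176, 0.3, 1.521, -0, 1.321, -0.067], TCP at [177.076, 520.705, 205.446] pointing down, gripper open.
Joint ranges: [-3.03, 3.03], [-0.79, 2.21], [0.23, 2.52], [-1.04, 4.18], [0, 3.07], [-2.55, 2.55]. Speed limits (rad/s): [2.22, 2.22, 2.57, 3.14, 3.14, 3.14].

### API

Orientations are given as [roll, pitch, yaw] about the fixed x, y, z axes, in that order (R = Rz(yaw) Ry(pitch) Rx(roll)).
In Python, from cell import manip gives the robot as it stands.
- The arm moves only by the tool play_rows, never from a script. Its argument "commands" is a list of rows, each an object of numbers: "x", "y", "z": the shift along the tool's x, y, z in m; "wx", "wy", "wz": the turn, a rotation vector about the tool's x, y, z in degrees; "grip": the opening, from 0 (shut) to 1 (fully open). In form: [{"x": .., "y": .., "z": .., "wx": .., "wy": .., "wz": .., "grip": ..}, ...]. A call has 1 to 20 rows; each row shifts and turns the commanded pose from where the row before left it, along the tool's axes as they then stand; what a row does not reach is not made up. A row lasts 1/8 s, in which the tool goes at most 62.5 mm and 10.7 degrees, less where a joint would pass 70% of its speed; a pose out of reach is approached as far as the arm can. A call is refused whole if a number of a shift passes 0.0625 or a number of a turn 10.7, either way. A call with a gripper value outside its range is refused whole. The fingers move at their own pace and stop on an object; "squeeze" is the grip in N (left out, the last holds). Time passes only in rows, so rows that do not move let the fingers close. It gives the time, the measured TCP pose, the force and the opening at its end, in the units of the state.
- manip.read_state(): the state, without advancing time (a new reading comes with each control period).
- manip.camera(name): name is "scene" or "top"; returns (picture, depth): 420x560x3 uint8, red, green, blue; 420x560 float32, mm along the optical axis (not along the pixel's ray), 0 where there is no reading.
- manip.camera_info(name): a dict with "intrinsics" (3x3 intrinsics, pixels), "camera_from_world" (4x4, takes a point from world to camera coordinates). Camera axes: x right, y up, looking along -z (the intrinsics and any distortion apply to the point x, -y, -z); pixel columns grow to the right and rows downward; lengths in mm; the calibration is good to about 2 mm. A picture is of the moment at which its call begins. camera_info takes no time and is no camera call.
- manip.sign_off(): hands the job in, once; it reports no verdict.
The state is a dict: "clock": time; "joints": joint angles; "qd": joint speeds; "effort": joint torques, N m; "eef_pos": TCP position; "eef_rot": TCP orientation; "wrist_force": force on the tool from outside, world axes, zero at the start; "moment": the same for the moment, N m; "finger_gap": finger opening in mm.
Only numpy, scipy, OpenCV 4.12 (cv2) and the standard library are available. Lean on these libraries where they do the work, as an engineer would, in place of code of your own. Each camera call takes 0.05 s, during which the arm holds its last target.

## Working session

There is one attempt and no reset: what is moved stays moved. The work goes in short steps, Python scripts to look and compute and a tool call to move; the robot and the scene stay as the last step left them, time stands still between calls to the robot, and variables do not carry over. Pictures are saved under pics/ and viewed, and the job is handed in when it is done.

Besides the shell and the picture viewer there is one more tool, called after "Call:" as name([rows], argument=value, ...), one row to a line, values as JSON. play_rows: Moves the arm, as the interface text tells. Its arguments: {"type":"object","properties":{"commands":{"type":"array"},"squeeze":{"type":"number"}},"required":["commands"]}

```bash
ls -la; mkdir -p pics; cat > h.py <<'E'
import numpy as np, cv2
from cell import manip
def cam(n):
    p,d=manip.camera(n); return p,d
def save(fn,p,crop=None,s=1):
    if crop: r0,r1,c0,c1=crop; p=p[r0:r1,c0:c1]
    if s!=1: p=cv2.resize(p,None,fx=s,fy=s,interpolation=cv2.INTER_NEAREST)
    cv2.imwrite('pics/'+fn,cv2.cvtColor(p,cv2.COLOR_RGB2BGR))
def pix2plane(n,u,v,z):
    i=manip.camera_info(n);K=np.array(i['intrinsics']);T=np.array(i['camera_from_world'])
    r=np.linalg.inv(K)@[u,v,1]; dc=np.array([r[0],-r[1],-r[2]])
    R=T[:3,:3];o=-R.T@T[:3,3];d=R.T@dc
    return o+d*(z-o[2])/d[2]
def pixd(n,u,v,dep):
    i=manip.camera_info(n);K=np.array(i['intrinsics']);T=np.array(i['camera_from_world'])
    r=np.linalg.inv(K)@[u,v,1]; pc=np.array([r[0],-r[1],-r[2]])*dep
    return T[:3,:3].T@(pc-T[:3,3])
def cloud(n,d):
    i=manip.camera_info(n);K=np.array(i['intrinsics']);T=np.array(i['camera_from_world'])
    v,u=np.mgrid[:d.shape[0],:d.shape[1]]
    r=np.stack([u,v,np.ones_like(u)],-1)@np.linalg.inv(K).T
    pc=r*[1,-1,-1]*d[...,None]
    return (pc-T[:3,3])@T[:3,:3]
def proj(n,P):
    i=manip.camera_info(n);K=np.array(i['intrinsics']);T=np.array(i['camera_from_world'])
    c=T[:3,:3]@np.asarray(P,float)+T[:3,3]; q=K@[c[0],-c[1],-c[2]]; return q[:2]/q[2]
E
python3 - <<'E'
from h import *
for n in ('top','scene'):
    p,d=cam(n); save(n+'0.png',p); np.savez(n+'0.npz',p=p,d=d)
    i=manip.camera_info(n); print(n,i)
print(manip.read_state())
E
```

```text
total 12
drwxr-xr-x  3 agent agent 4096 Dec  7 13:37 .
drwxr-xr-x 23 root  root  4096 Dec  7 13:37 ..
drwxr-xr-x  2 agent agent 4096 Dec  7 13:37 pics
top {'intrinsics': array([[398.25187719,   0.        , 279.99161119],
       [  0.        , 398.25187719, 197.21057172],
       [  0.        ,   0.        ,   1.        ]]), 'camera_from_world': array([[-1.48364866e-02, -9.99856711e-01, -8.15084266e-03,
         2.36838046e+01],
       [ 9.92461573e-01, -1.57175823e-02,  1.21544162e-01,
        -6.22157930e+02],
       [-1.21654858e-01, -6.28610980e-03,  9.92552558e-01,
        -1.02011717e+03],
       [ 0.00000000e+00,  0.00000000e+00,  0.00000000e+00,
         1.00000000e+00]])}
scene {'intrinsics': array([[415.88928665,   0.        , 279.52706947],
       [  0.        , 415.88928665, 209.53718284],
       [  0.        ,   0.        ,   1.        ]]), 'camera_from_world': array([[-4.41505318e-01,  8.97257619e-01, -1.34926866e-03,
         2.65180497e+02],
       [-7.85972161e-01, -3.86019866e-01,  4.82945572e-01,
         4.70854431e+02],
       [ 4.32805749e-01,  2.14283526e-01,  8.75649333e-01,
        -1.31883570e+03],
       [ 0.00000000e+00,  0.00000000e+00,  0.00000000e+00,
         1.00000000e+00]])}
{'clock': 0.1, 'joints': array([ 1.17639795e+00,  3.00409493e-01,  1.52152453e+00, -1.11713447e-05,
        1.32066496e+00, -6.65949553e-02]), 'qd': array([-0.00109706, -0.00265405, -0.00370632,  0.00028448,  0.00173836,
       -0.00039572]), 'effort': array([ 1.60379313e-03, -5.32646263e+01, -3.53284979e+01,  7.09694345e-02,
        2.35309219e-02, -3.31524939e-05]), 'eef_pos': array([176.99499813, 520.50051694, 204.94403526]), 'eef_rot': array([-3.14058783e+00, -5.61702067e-05,  2.81379198e+00]), 'wrist_force': array([-0.66353911,  0.49262226,  0.00645692]), 'moment': array([-0.05242789,  0.00635654,  0.00933281]), 'finger_gap': 94.35201776621084}
```

View pics/top0.png

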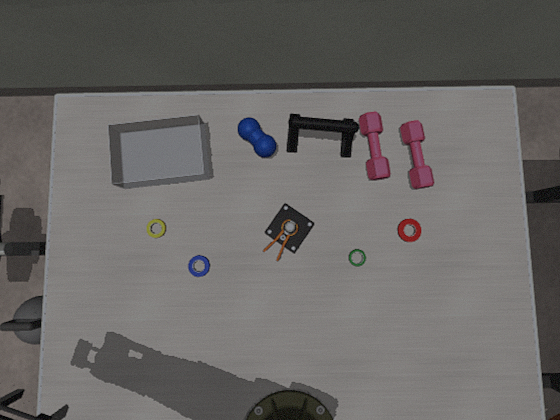

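View pics/scene0.png

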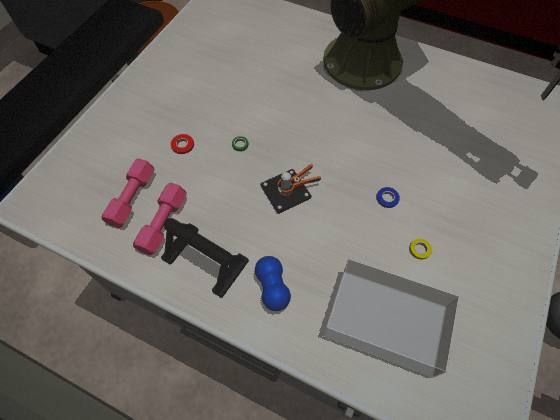

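The top view shows all four plates: yellow (156,228), blue (199,266), green (357,257) and red (409,230). The post and clip are at about (289,228). I'll enlarge and measure.

```bash
python3 - <<'E'
from h import *
for n in ('top','scene'):
    f=np.load(n+'0.npz');p,d=f['p'],f['d'];X=cloud(n,d)
    hsv=cv2.cvtColor(p,cv2.COLOR_RGB2HSV)
    boxes={'top':dict(yellow=(156,228),blue=(199,266),green=(357,257),red=(409,230)),'scene':dict(yellow=(421,248),blue=(388,197),green=(240,143),red=(182,144))}[n]
    for k,(u,v) in boxes.items():
        m=np.zeros(d.shape,bool);m[v-18:v+19,u-18:u+19]=1
        m&=(hsv[...,1]>120)&(hsv[...,2]>40)
        w=cv2.dilate(m.astype(np.uint8),None)
        P=X[m]
        vv,uu=np.nonzero(m);cs,_=cv2.findContours(m.astype(np.uint8),cv2.RETR_EXTERNAL,cv2.CHAIN_APPROX_NONE)
        c=max(cs,key=cv2.contourArea);e=cv2.fitEllipse(c)
        print(n,k,m.sum(),'z',np.round(np.percentile(P[:,2],[10,50,90]),1),'ell',np.round(e[0],1),np.round(e[1],1),pix2plane(n,*e[0],8).round(1))
f=np.load('top0.npz');save('topz.png',f['p'],(195,270,250,330),8)
f=np.load('scene0.npz');save('scenez.png',f['p'],(155,220,250,330),8)
# cam at post
for n in('top','scene'):
    f=np.load(n+'0.npz');X=cloud(n,f['d'])
    r0,r1,c0,c1=(200,260,260,320) if n=='top' else (165,215,255,325)
    Z=X[r0:r1,c0:c1]
    hi=Z[...,2]>68
    print(n,hi.sum(),Z[hi].mean(0),Z[hi].max(0),Z[hi].min(0))
E
```

```text
top yellow 141 z [ 4.5  9.  12.3] ell [155.9 227.7] [17.2 18.3] [548.1 352.4   8. ]
top blue 207 z [ 6.6  9.5 11.8] ell [198.7 265.5] [19.7 20.5] [445.2 235.1   8. ]
top green 63 z [ 6.6  9.5 12. ] ell [356.7 257. ] [15.1 15.6] [ 461.5 -188.8    8. ]
top red 293 z [ 6.6  9.4 12. ] ell [409.  229.9] [22.  22.7] [ 531.8 -332.4    8. ]
scene yellow 231 z [ 5.5  9.  11.1] ell [420.3 248.4] [19.3 21.7] [549.9 351.7   8. ]
scene blue 216 z [ 7.3  9.3 11.6] ell [387.8 196.3] [18.  21.4] [446.  233.9   8. ]
scene green 60 z [ 8.   9.9 11.8] ell [239.6 142.6] [11.6 15.1] [ 462.  -191.4    8. ]
scene red 270 z [ 6.9  9.9 12.5] ell [181.9 143.4] [18.7 22.5] [ 534.8 -333.7    8. ]
top 84 [536.28351564  -6.22127639 196.75187328] [ 554.35517394    7.48902399 1088.33261551] [493.71701347 -18.20455822  70.28768155]
scene 99 [644.9693542   35.53929015 239.1497429 ] [1057.95674751  226.42870719  927.79833872] [532.25679956 -22.78616998  68.84678852]
```

View pics/topz.png

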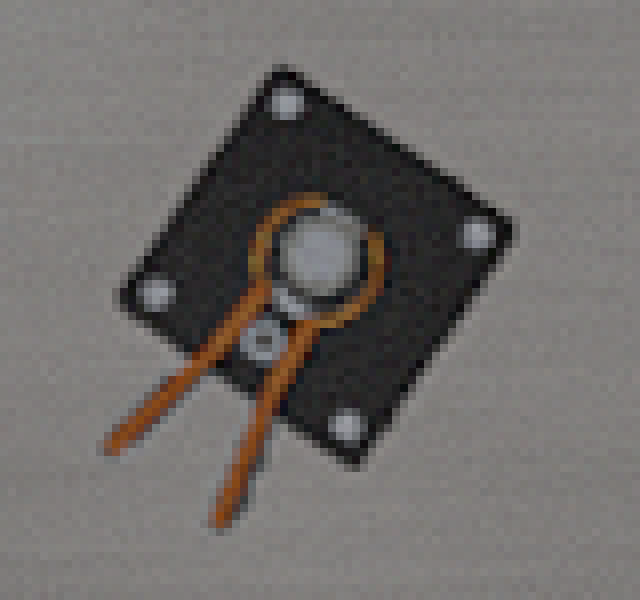

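View pics/scenez.png

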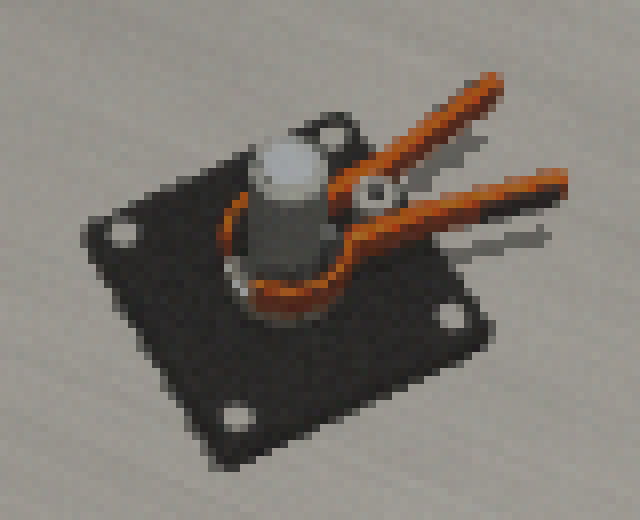

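```bash
python3 - <<'E'
from h import *
def Z(n,x,y):
    c0,r0={'top':(250,195),'scene':(250,155)}[n]; return c0+x/8-.5, r0+y/8-.5
print('tip',pix2plane('top',*Z('top',322,252),78),pix2plane('scene',*Z('scene',291,165),78))
ct=[(283,66),(514,228),(357,466),(119,297)]
cs=[(340,113),(494,330),(228,470),(82,232)]
for n,c in(('top',ct),('scene',cs)):
    P=np.array([pix2plane(n,*Z(n,*q),12)[:2] for q in c]);print(n,P.round(1).tolist(),'ctr',P.mean(0),[np.linalg.norm(P[i]-P[i-1]).round(1) for i in range(4)])
for n,pin,a,b in(('top',(264,341),(112,450),(218,524)),('scene',(377,190),(494,80),(562,180))):
    p=pix2plane(n,*Z(n,*pin),36);a=pix2plane(n,*Z(n,*a),36);b=pix2plane(n,*Z(n,*b),36)
    print(n,'pin',p,'ta',a,'tb',b,'mid',(a+b)/2)
print(proj('top',[177,520,205]),proj('scene',[177,520,205]))
E
```

```text
tip [543.69882645  -9.73814283  78.        ] [544.87129502 -10.02035959  78.        ]
top [[610.3, 1.3], [554.1, -75.8], [475.3, -21.3], [532.9, 57.8]] ctr [543.12370642  -9.50956479] [np.float64(95.8), np.float64(95.4), np.float64(95.8), np.float64(97.8)]
scene [[479.2, -22.8], [533.3, 57.4], [616.5, 3.6], [558.5, -78.1]] ctr [546.88951097  -9.96428841] [np.float64(96.7), np.float64(96.7), np.float64(99.1), np.float64(100.2)]
top pin [516.85532254   9.12681783  36.        ] ta [482.07945998  59.45398628  36.        ] tb [457.62316052  25.07138114  36.        ] mid [469.85131025  42.26268371  36.        ]
scene pin [516.01281741   7.09936773  36.        ] ta [460.57887851  23.20883386  36.        ] tb [486.48312254  58.59839815  36.        ] mid [473.53100052  40.90361601  36.        ]
[ 43.08922908 400.60848374] [565.15240643 108.98035857]
```

```bash
cat >> h.py <<'E'
from scipy.spatial.transform import Rotation as Ro
def go(t,yaw=None):
    s=manip.read_state();p=np.array(s['eef_pos']);R=Ro.from_euler('xyz',s['eef_rot']).as_matrix()
    y0=np.degrees(s['eef_rot'][2])
    if yaw is not None:
        w=(y0-yaw+180)%360-180; R=Ro.from_euler('xyz',[np.pi,0,np.radians(yaw)]).as_matrix(); print('wz',round(w,2))
    d=R.T@(np.array(t)-p)
    print('t',round(s['clock'],2),'at',p.round(1),'rot',np.degrees(s['eef_rot']).round(2),'gap',round(s['finger_gap'],1),'F',np.round(s['wrist_force'],1),'delta tool mm',d.round(1),'rows',np.ceil(np.abs(d).max()/60))
E
python3 -c "
from h import *
go([486.3,30.9,120],145)"
```

```text
wz 16.22
t 0.1 at [177.  520.5 204.9] rot [-179.94   -0.    161.22] gap 94.4 F [-0.7  0.5  0. ] delta tool mm [-534.2 -223.6   84.9] rows 9.0
```

Call:
play_rows([
  {"wz": 8.1,"grip": 1},
  {"wz": 8.1},
  {"x": -0.0445,"y": -0.0186,"z": 0.007},
  {"x": -0.0445,"y": -0.0186,"z": 0.007},
  {"x": -0.0445,"y": -0.0186,"z": 0.007},
  {"x": -0.0445,"y": -0.0186,"z": 0.007},
  {"x": -0.0445,"y": -0.0186,"z": 0.007},
  {"x": -0.0445,"y": -0.0186,"z": 0.007},
  {"x": -0.0445,"y": -0.0186,"z": 0.007},
  {"x": -0.0445,"y": -0.0186,"z": 0.007},
  {"x": -0.0445,"y": -0.0186,"z": 0.007},
  {"x": -0.0445,"y": -0.0186,"z": 0.007},
  {"x": -0.0445,"y": -0.0186,"z": 0.007},
  {"x": -0.0445,"y": -0.0186,"z": 0.007},
  {},
])

```text
$.commands[0]: bad value
```

```bash
python3 -c "
from h import *
p,d=cam('top');save('top1.png',p)
p,d=cam('scene');save('scene1.png',p)
go([486.3,30.9,17],145)"
```

```text
wz 16.22
t 0.2 at [177.  520.6 205.1] rot [-179.96   -0.    161.22] gap 93.9 F [-0.3 -0.5 -0.5] delta tool mm [-534.2 -223.7  188.1] rows 9.0
```

View pics/top1.png

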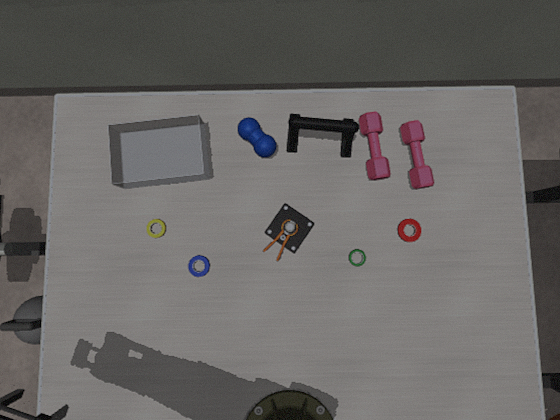

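View pics/scene1.png

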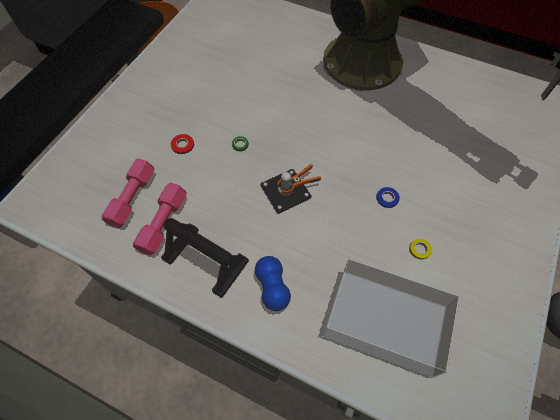

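The call was refused for a bad value, so nothing has changed. I'll send every key in each row.

Call:
play_rows([
  {"x": 0.0,"y": 0.0,"z": 0.0,"wx": 0.0,"wy": 0.0,"wz": 8.1,"grip": 1.0},
])

```text
clock: 0.32
eef_pos: [177.0, 520.6, 205.3]
eef_rot: [-3.141, 0.0, 2.67]
wrist_force: [-0.0, -0.5, -0.2]
finger_gap: 93.9
```

Call:
play_rows([
  {"wz": 8.1,"grip": 1.0},
  {"x": -0.0445,"y": -0.0186,"z": 0.007,"grip": 1.0},
  {"x": -0.0445,"y": -0.0186,"z": 0.007,"grip": 1.0},
])

```text
$.commands[0]: bad value
```

All keys are needed in every row.

Call:
play_rows([
  {"x": 0,"y": 0,"z": 0,"wx": 0,"wy": 0,"wz": 8.1,"grip": 1},
  {"x": -0.0445,"y": -0.0186,"z": 0.007,"wx": 0,"wy": 0,"wz": 0,"grip": 1},
  {"x": -0.0445,"y": -0.0186,"z": 0.007,"wx": 0,"wy": 0,"wz": 0,"grip": 1},
  {"x": -0.0445,"y": -0.0186,"z": 0.007,"wx": 0,"wy": 0,"wz": 0,"grip": 1},
  {"x": -0.0445,"y": -0.0186,"z": 0.007,"wx": 0,"wy": 0,"wz": 0,"grip": 1},
  {"x": -0.0445,"y": -0.0186,"z": 0.007,"wx": 0,"wy": 0,"wz": 0,"grip": 1},
  {"x": -0.0445,"y": -0.0186,"z": 0.007,"wx": 0,"wy": 0,"wz": 0,"grip": 1},
  {"x": -0.0445,"y": -0.0186,"z": 0.007,"wx": 0,"wy": 0,"wz": 0,"grip": 1},
  {"x": -0.0445,"y": -0.0186,"z": 0.007,"wx": 0,"wy": 0,"wz": 0,"grip": 1},
  {"x": -0.0445,"y": -0.0186,"z": 0.007,"wx": 0,"wy": 0,"wz": 0,"grip": 1},
  {"x": -0.0445,"y": -0.0186,"z": 0.007,"wx": 0,"wy": 0,"wz": 0,"grip": 1},
  {"x": -0.0445,"y": -0.0186,"z": 0.007,"wx": 0,"wy": 0,"wz": 0,"grip": 1},
  {"x": -0.0445,"y": -0.0186,"z": 0.007,"wx": 0,"wy": 0,"wz": 0,"grip": 1},
  {"x": 0,"y": 0,"z": 0,"wx": 0,"wy": 0,"wz": 0,"grip": 1},
])

```text
clock: 2.08
eef_pos: [487.3, 29.5, 120.7]
eef_rot: [-3.141, -0.001, 2.528]
wrist_force: [-0.4, 0.5, 0.9]
finger_gap: 94.2
```

```bash
python3 -c "
from h import *
p,d=cam('top');save('top2.png',p,(150,320,190,390),4)
p,d=cam('scene');save('scene2.png',p,(90,240,180,380),4)
go([486.3,30.9,17],145)"
```

```text
wz -0.03
t 2.17 at [486.3  31.7 121.2] rot [-1.7998e+02 -4.0000e-02  1.4497e+02] gap 93.8 F [ 0.2 -0.1  0.1] delta tool mm [ -0.4  -0.7 104.2] rows 2.0
```

View pics/top2.png

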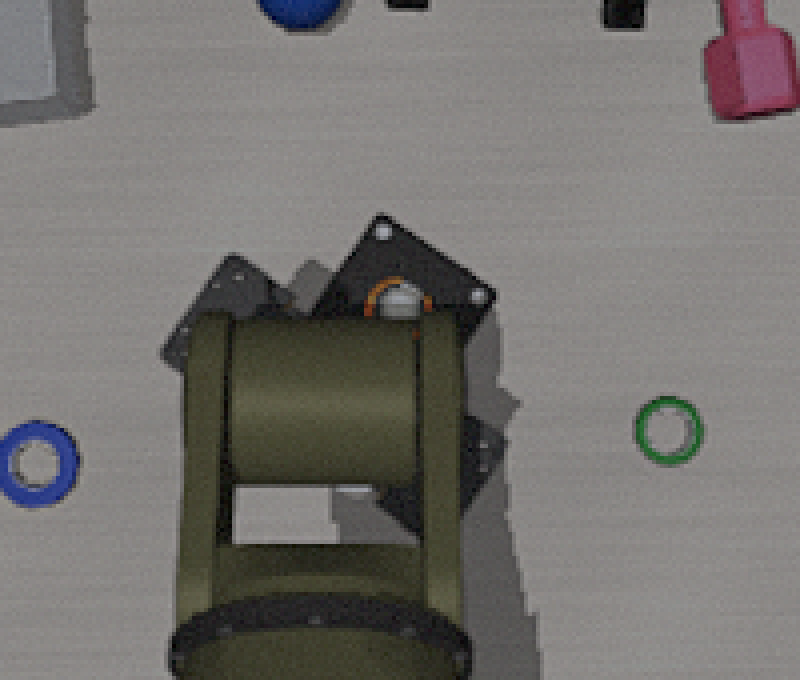

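View pics/scene2.png

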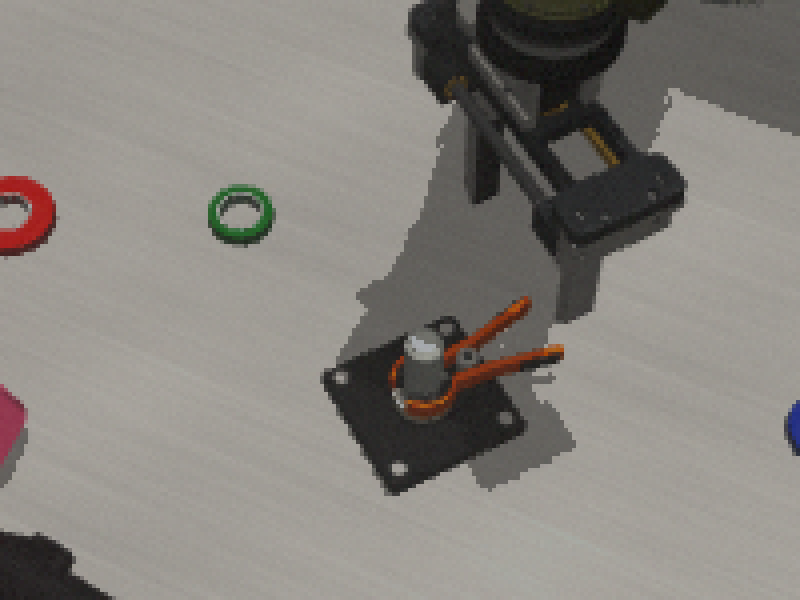

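The scene view shows the gripper above the tails, fingers straddling them, and the post clear. I'll descend and squeeze.

Call:
play_rows([
  {"x": 0,"y": 0,"z": 0.035,"wx": 0,"wy": 0,"wz": 0,"grip": 1},
  {"x": 0,"y": 0,"z": 0.035,"wx": 0,"wy": 0,"wz": 0,"grip": 1},
  {"x": 0,"y": 0,"z": 0.022,"wx": 0,"wy": 0,"wz": 0,"grip": 1},
  {"x": 0,"y": 0,"z": 0.012,"wx": 0,"wy": 0,"wz": 0,"grip": 1},
  {"x": 0,"y": 0,"z": 0,"wx": 0,"wy": 0,"wz": 0,"grip": 0.6},
  {"x": 0,"y": 0,"z": 0,"wx": 0,"wy": 0,"wz": 0,"grip": 0.6},
  {"x": 0,"y": 0,"z": 0,"wx": 0,"wy": 0,"wz": 0,"grip": 0.6},
], squeeze=25)

```text
clock: 3.05
eef_pos: [487.1, 31.7, 18.2]
eef_rot: [3.141, 0.001, 2.531]
wrist_force: [-0.7, -0.5, -1.1]
finger_gap: 67.6
```

Call:
play_rows([
  {"x": 0,"y": 0,"z": 0,"wx": 0,"wy": 0,"wz": 0,"grip": 0},
  {"x": 0,"y": 0,"z": 0,"wx": 0,"wy": 0,"wz": 0,"grip": 0},
  {"x": 0,"y": 0,"z": 0,"wx": 0,"wy": 0,"wz": 0,"grip": 0},
  {"x": 0,"y": 0,"z": 0,"wx": 0,"wy": 0,"wz": 0,"grip": 0},
  {"x": 0,"y": 0,"z": 0,"wx": 0,"wy": 0,"wz": 0,"grip": 0},
  {"x": 0,"y": 0,"z": 0,"wx": 0,"wy": 0,"wz": 0,"grip": 0},
], squeeze=25)

```text
clock: 3.8
eef_pos: [486.6, 31.7, 17.5]
eef_rot: [-3.142, 0.0, 2.531]
wrist_force: [-0.4, 0.5, 0.7]
finger_gap: 23.6
```

```bash
python3 -c "
from h import *
p,d=cam('scene');save('scene3.png',p,(120,240,220,360),5)
go([486.3,30.9,17],145)"
```

```text
wz 0.02
t 3.85 at [486.6  31.7  17.5] rot [-180.      0.    145.02] gap 23.5 F [0.5 0.1 0.5] delta tool mm [-0.2 -0.8  0.5] rows 1.0
```

View pics/scene3.png

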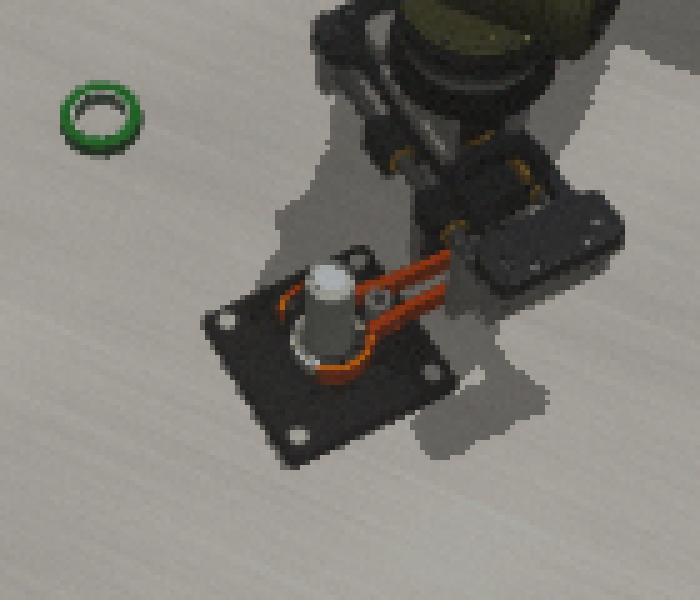

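The clip is squeezed open (gap 23.6, jaws clear of the post). I'll lift it straight up.

Call:
play_rows([
  {"x": 0,"y": 0,"z": -0.004,"wx": 0,"wy": 0,"wz": 0,"grip": 0},
  {"x": 0,"y": 0,"z": -0.008,"wx": 0,"wy": 0,"wz": 0,"grip": 0},
  {"x": 0,"y": 0,"z": -0.014,"wx": 0,"wy": 0,"wz": 0,"grip": 0},
  {"x": 0,"y": 0,"z": -0.02,"wx": 0,"wy": 0,"wz": 0,"grip": 0},
  {"x": 0,"y": 0,"z": -0.02,"wx": 0,"wy": 0,"wz": 0,"grip": 0},
  {"x": 0,"y": 0,"z": -0.02,"wx": 0,"wy": 0,"wz": 0,"grip": 0},
], squeeze=25)

```text
clock: 4.6
eef_pos: [486.7, 31.7, 105.1]
eef_rot: [3.141, 0.001, 2.531]
wrist_force: [0.7, 0.9, -0.7]
finger_gap: 23.5
```

```bash
python3 -c "
from h import *
p,d=cam('scene');save('scene4.png',p,(100,220,220,360),5)
go([400,110,60],145)"
```

```text
wz 0.02
t 4.65 at [487.8  31.7 107.5] rot [179.86   0.2  145.02] gap 23.3 F [ 1.3 -1.   1. ] delta tool mm [116.9  13.8  47.5] rows 2.0
```

View pics/scene4.png

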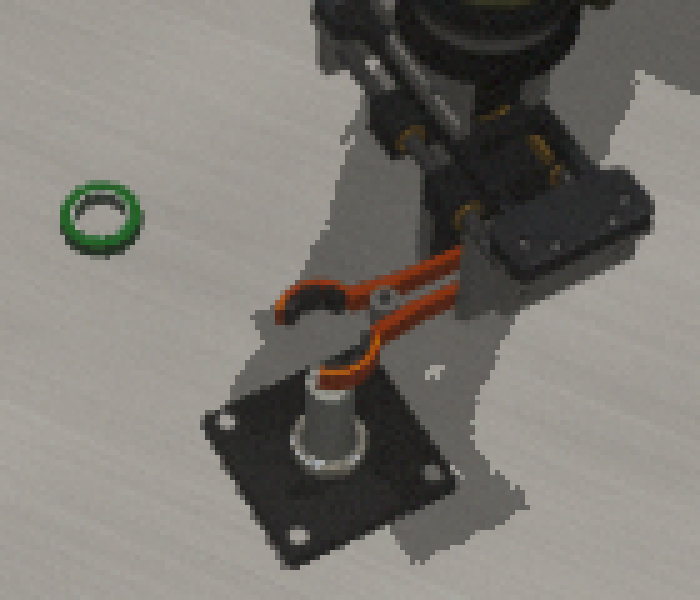

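The clip is off and held level, with the white plate still on the base. I'll park the clip on the cart at about (400,110).

Call:
play_rows([
  {"x": 0.039,"y": 0.0045,"z": 0,"wx": 0,"wy": 0,"wz": 0,"grip": 0},
  {"x": 0.039,"y": 0.0045,"z": 0.01,"wx": 0,"wy": 0,"wz": 0,"grip": 0},
  {"x": 0.039,"y": 0.0045,"z": 0.035,"wx": 0,"wy": 0,"wz": 0,"grip": 0},
  {"x": 0,"y": 0,"z": 0.03,"wx": 0,"wy": 0,"wz": 0,"grip": 0},
  {"x": 0,"y": 0,"z": 0.02,"wx": 0,"wy": 0,"wz": 0,"grip": 0},
  {"x": 0,"y": 0,"z": 0.008,"wx": 0,"wy": 0,"wz": 0,"grip": 0},
  {"x": 0,"y": 0,"z": 0,"wx": 0,"wy": 0,"wz": 0,"grip": 0},
], squeeze=25)

```text
clock: 5.52
eef_pos: [398.7, 109.8, 0.8]
eef_rot: [3.142, -0.0, 2.531]
wrist_force: [1.0, -0.5, 0.3]
finger_gap: 23.6
```

```bash
python3 -c "
from h import *
go([400,110,1.5],145)"
```

```text
wz 0.01
t 5.53 at [398.7 109.8   0.8] rot [180.    -0.   145.01] gap 23.6 F [ 1.  -0.5  0.3] delta tool mm [-1.   0.9 -0.7] rows 1.0
```

Call:
play_rows([
  {"x": 0,"y": 0,"z": 0,"wx": 0,"wy": 0,"wz": 0,"grip": 0.4},
  {"x": 0,"y": 0,"z": 0,"wx": 0,"wy": 0,"wz": 0,"grip": 0.48},
  {"x": 0,"y": 0,"z": 0,"wx": 0,"wy": 0,"wz": 0,"grip": 0.52},
  {"x": 0,"y": 0,"z": 0,"wx": 0,"wy": 0,"wz": 0,"grip": 0.58},
  {"x": 0,"y": 0,"z": 0,"wx": 0,"wy": 0,"wz": 0,"grip": 0.7},
  {"x": 0,"y": 0,"z": 0,"wx": 0,"wy": 0,"wz": 0,"grip": 0.8},
  {"x": 0,"y": 0,"z": -0.02,"wx": 0,"wy": 0,"wz": 0,"grip": 0.8},
  {"x": 0,"y": 0,"z": -0.05,"wx": 0,"wy": 0,"wz": 0,"grip": 0.8},
  {"x": 0,"y": 0,"z": -0.05,"wx": 0,"wy": 0,"wz": 0,"grip": 0.8},
])

```text
clock: 6.65
eef_pos: [398.2, 109.7, 121.8]
eef_rot: [-3.141, -0.001, 2.531]
wrist_force: [1.1, 0.3, 0.7]
finger_gap: 75.3
```

```bash
python3 -c "
from h import *
p,d=cam('scene');save('scene5.png',p,(80,220,220,380),5)
go([544.5,-9.8,110],145)"
```

```text
wz 0.03
t 6.7 at [400.7 110.3 127.7] rot [179.69   0.31 145.03] gap 74.9 F [ 2.1 -0.   7.5] delta tool mm [-186.7  -15.9   17.7] rows 4.0
```

View pics/scene5.png

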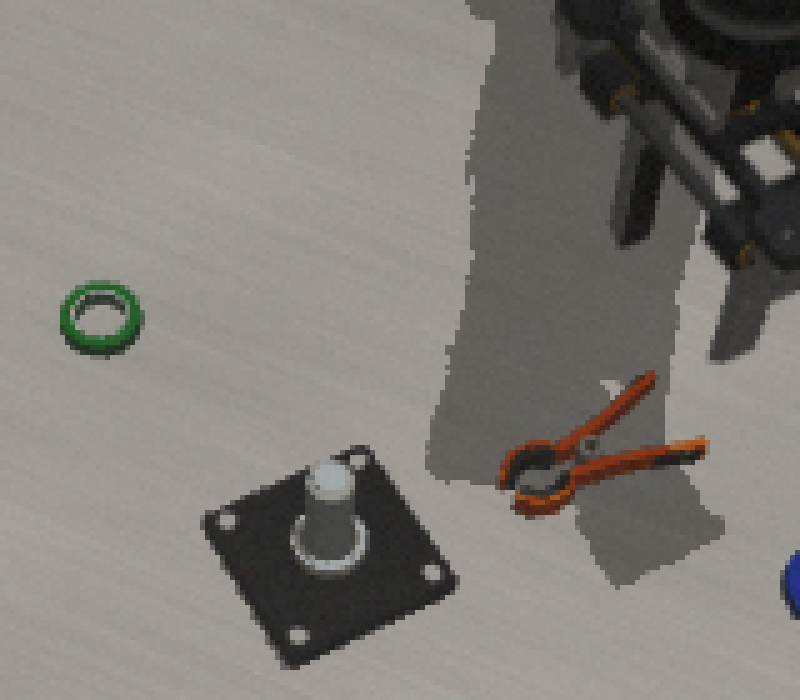

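The clip lies flat and shut on the cart. Now I'll fetch the white plate.

Call:
play_rows([
  {"x": -0.0467,"y": -0.004,"z": 0.004,"wx": 0,"wy": 0,"wz": 0,"grip": 0.7},
  {"x": -0.0467,"y": -0.004,"z": 0.004,"wx": 0,"wy": 0,"wz": 0,"grip": 0.7},
  {"x": -0.0467,"y": -0.004,"z": 0.004,"wx": 0,"wy": 0,"wz": 0,"grip": 0.7},
  {"x": -0.0467,"y": -0.004,"z": 0.004,"wx": 0,"wy": 0,"wz": 0,"grip": 0.7},
  {"x": 0,"y": 0,"z": 0.01,"wx": 0,"wy": 0,"wz": 0,"grip": 0.7},
  {"x": 0,"y": 0,"z": 0,"wx": 0,"wy": 0,"wz": 0,"grip": 0.7},
], squeeze=15)

```text
clock: 7.45
eef_pos: [541.4, -10.1, 93.2]
eef_rot: [-3.14, -0.002, 2.531]
wrist_force: [-0.3, 0.1, 0.5]
finger_gap: 65.8
```

```bash
python3 -c "
from h import *
go([544.5,-9.8,15],145)"
```

```text
wz 0.01
t 7.45 at [541.4 -10.1  93.2] rot [-1.7993e+02 -1.2000e-01  1.4501e+02] gap 65.8 F [-0.3  0.1  0.5] delta tool mm [-2.4  2.  78.2] rows 2.0
```

Call:
play_rows([
  {"x": 0,"y": 0,"z": 0.025,"wx": 0,"wy": 0,"wz": 0,"grip": 0.7},
  {"x": 0,"y": 0,"z": 0.025,"wx": 0,"wy": 0,"wz": 0,"grip": 0.7},
  {"x": 0,"y": 0,"z": 0.018,"wx": 0,"wy": 0,"wz": 0,"grip": 0.7},
  {"x": 0,"y": 0,"z": 0.009,"wx": 0,"wy": 0,"wz": 0,"grip": 0.7},
  {"x": 0,"y": 0,"z": 0,"wx": 0,"wy": 0,"wz": 0,"grip": 0.7},
], squeeze=15)

```text
clock: 8.07
eef_pos: [542.3, -10.2, 17.4]
eef_rot: [-3.141, -0.0, 2.531]
wrist_force: [0.1, 1.2, -0.1]
finger_gap: 65.8
```

```bash
python3 -c "
from h import *
go([544.5,-9.8,15],145)"
```

```text
wz 0.04
t 8.07 at [542.3 -10.2  17.4] rot [-1.7999e+02 -2.0000e-02  1.4504e+02] gap 65.8 F [ 0.1  1.2 -0.1] delta tool mm [-1.6  1.6  2.4] rows 1.0
```

Call:
play_rows([
  {"x": -0.0015,"y": 0.0015,"z": 0.002,"wx": 0,"wy": 0,"wz": 0,"grip": 0.55},
  {"x": 0,"y": 0,"z": 0,"wx": 0,"wy": 0,"wz": 0,"grip": 0.3},
  {"x": 0,"y": 0,"z": 0,"wx": 0,"wy": 0,"wz": 0,"grip": 0.3},
  {"x": 0,"y": 0,"z": 0,"wx": 0,"wy": 0,"wz": 0,"grip": 0.3},
  {"x": 0,"y": 0,"z": 0,"wx": 0,"wy": 0,"wz": 0,"grip": 0.3},
], squeeze=15)

```text
clock: 8.7
eef_pos: [544.6, -10.0, 15.7]
eef_rot: [3.141, 0.0, 2.531]
wrist_force: [-0.1, 0.2, 3.7]
finger_gap: 39.1
```

```bash
python3 -c "
from h import *
go([544.5,-9.8,15],145)"
```

```text
wz 0.02
t 8.7 at [544.6 -10.   15.7] rot [1.7999e+02 2.0000e-02 1.4502e+02] gap 39.1 F [-0.1  0.2  3.7] delta tool mm [0.2 0.1 0.7] rows 1.0
```

Call:
play_rows([
  {"x": 0,"y": 0,"z": -0.005,"wx": 0,"wy": 0,"wz": 0,"grip": 0.3},
  {"x": 0,"y": 0,"z": -0.015,"wx": 0,"wy": 0,"wz": 0,"grip": 0.3},
  {"x": 0,"y": 0,"z": -0.025,"wx": 0,"wy": 0,"wz": 0,"grip": 0.3},
  {"x": 0,"y": 0,"z": -0.025,"wx": 0,"wy": 0,"wz": 0,"grip": 0.3},
  {"x": 0,"y": 0,"z": -0.012,"wx": 0,"wy": 0,"wz": 0,"grip": 0.3},
  {"x": 0,"y": 0,"z": 0,"wx": 0,"wy": 0,"wz": 0,"grip": 0.3},
], squeeze=15)

```text
clock: 9.45
eef_pos: [544.8, -10.0, 98.2]
eef_rot: [3.141, 0.001, 2.531]
wrist_force: [-0.9, 0.1, -1.5]
finger_gap: 39.0
```

```bash
python3 -c "
from h import *
p,d=cam('scene');save('scene6.png',p,(80,220,220,380),5)
go([425,-80,3],145)"
```

```text
wz 0.02
t 9.5 at [544.3 -10.   97.3] rot [-180.     -0.    145.02] gap 39.2 F [ 0.1  0.4 -1.5] delta tool mm [  57.6 -125.8   94.3] rows 3.0
```

View pics/scene6.png

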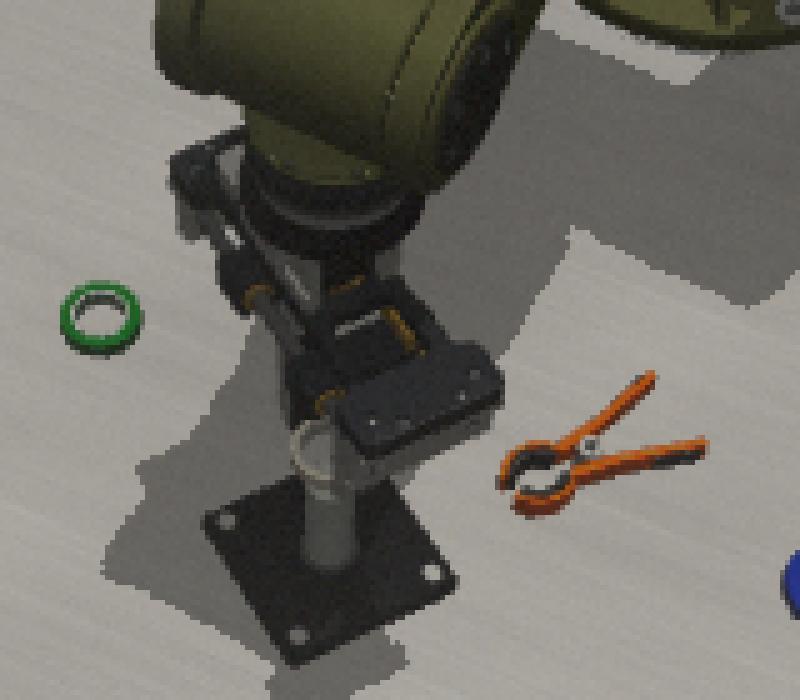

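The white plate is held and clear of the post. I'll park it at (425,-80).

Call:
play_rows([
  {"x": 0.0192,"y": -0.042,"z": 0,"wx": 0,"wy": 0,"wz": 0,"grip": 0.3},
  {"x": 0.0192,"y": -0.042,"z": 0,"wx": 0,"wy": 0,"wz": 0,"grip": 0.3},
  {"x": 0.0192,"y": -0.042,"z": 0.02,"wx": 0,"wy": 0,"wz": 0,"grip": 0.3},
  {"x": 0,"y": 0,"z": 0.03,"wx": 0,"wy": 0,"wz": 0,"grip": 0.3},
  {"x": 0,"y": 0,"z": 0.025,"wx": 0,"wy": 0,"wz": 0,"grip": 0.3},
  {"x": 0,"y": 0,"z": 0.013,"wx": 0,"wy": 0,"wz": 0,"grip": 0.3},
  {"x": 0,"y": 0,"z": 0.004,"wx": 0,"wy": 0,"wz": 0,"grip": 0.3},
  {"x": 0,"y": 0,"z": 0,"wx": 0,"wy": 0,"wz": 0,"grip": 0.3},
], squeeze=15)

```text
clock: 10.5
eef_pos: [425.2, -80.2, 5.6]
eef_rot: [3.142, 0.0, 2.531]
wrist_force: [0.3, 1.2, -0.3]
finger_gap: 39.1
```

```bash
python3 -c "
from h import *
go([425,-80,4],145)"
```

```text
wz 0.03
t 10.5 at [425.2 -80.2   5.6] rot [1.8000e+02 1.0000e-02 1.4503e+02] gap 39.1 F [ 0.3  1.2 -0.3] delta tool mm [0.3 0.  1.6] rows 1.0
```

Call:
play_rows([
  {"x": 0,"y": 0,"z": 0.001,"wx": 0,"wy": 0,"wz": 0,"grip": 0.45},
  {"x": 0,"y": 0,"z": 0,"wx": 0,"wy": 0,"wz": 0,"grip": 0.6},
  {"x": 0,"y": 0,"z": 0,"wx": 0,"wy": 0,"wz": 0,"grip": 0.7},
  {"x": 0,"y": 0,"z": -0.02,"wx": 0,"wy": 0,"wz": 0,"grip": 1},
  {"x": 0,"y": 0,"z": -0.05,"wx": 0,"wy": 0,"wz": 0,"grip": 1},
  {"x": 0,"y": 0,"z": -0.04,"wx": 0,"wy": 0,"wz": 0,"grip": 1},
  {"x": 0,"y": 0,"z": 0,"wx": 0,"wy": 0,"wz": 0,"grip": 1},
], squeeze=20)

```text
clock: 11.38
eef_pos: [426.4, -80.6, 117.1]
eef_rot: [3.14, 0.005, 2.531]
wrist_force: [0.3, -0.1, -0.4]
finger_gap: 93.8
```

```bash
cat >> h.py <<'E'
RAD=dict(red=32,blue=29,yellow=26,green=23)
def plates(n,p):
    hsv=cv2.cvtColor(p,cv2.COLOR_RGB2HSV).astype(int);H,S,V=hsv[...,0],hsv[...,1],hsv[...,2]
    rng=dict(red=(H<6)|(H>174),blue=(H>108)&(H<130),yellow=(H>22)&(H<34),green=(H>45)&(H<85))
    out={}
    for k,m in rng.items():
        m=(m&(S>120)&(V>40)).astype(np.uint8)
        nc,l,st,c=cv2.connectedComponentsWithStats(m)
        for i in range(1,nc):
            if st[i,4]<30: continue
            cs,_=cv2.findContours((l==i).astype(np.uint8),cv2.RETR_EXTERNAL,cv2.CHAIN_APPROX_NONE)
            if len(cs[0])<5: continue
            e=cv2.fitEllipse(cs[0]); P=pix2plane(n,*e[0],8)
            if abs(P[0]-520)<230 and max(e[1])<28: print(n,k,st[i,4],'px',np.round(e[0],1),'ax',np.round(e[1],1),P[:2].round(1))
E
python3 -c "
from h import *
p,d=cam('scene');save('scene7.png',p);plates('scene',p)
p,d=cam('top');save('top7.png',p);plates('top',p)
go([533.3,-333,100],145)"
```

```text
scene red 264 px [181.9 143.4] ax [18.6 22.3] [ 534.9 -333.7]
scene blue 217 px [387.8 196.4] ax [18.  21.5] [446. 234.]
scene yellow 205 px [420.7 247.9] ax [17.9 21.7] [548.3 352.1]
scene green 44 px [239.5 142.5] ax [11.4 14.2] [ 461.9 -191.8]
top red 295 px [409.  229.9] ax [21.9 22.8] [ 531.7 -332.5]
top blue 208 px [198.7 265.5] ax [19.7 20.5] [445.2 235.1]
top yellow 143 px [155.9 227.8] ax [17.3 18.3] [547.8 352.4]
top green 61 px [356.7 257. ] ax [15.1 15.5] [ 461.4 -188.8]
wz 0.02
t 11.47 at [424.9 -80.2 114.2] rot [1.8000e+02 1.0000e-02 1.4502e+02] gap 93.7 F [0.6 0.3 0.2] delta tool mm [-233.8 -144.9   14.2] rows 4.0
```

View pics/scene7.png

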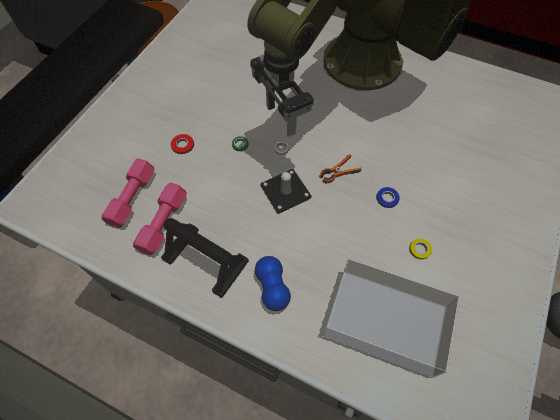

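Call:
play_rows([
  {"x": -0.0468,"y": -0.029,"z": 0,"wx": 0,"wy": 0,"wz": 0,"grip": 1},
  {"x": -0.0468,"y": -0.029,"z": 0,"wx": 0,"wy": 0,"wz": 0,"grip": 1},
  {"x": -0.0468,"y": -0.029,"z": 0,"wx": 0,"wy": 0,"wz": 0,"grip": 1},
  {"x": -0.0468,"y": -0.029,"z": 0,"wx": 0,"wy": 0,"wz": 0,"grip": 1},
  {"x": -0.0468,"y": -0.029,"z": 0.01,"wx": 0,"wy": 0,"wz": 0,"grip": 1},
  {"x": 0,"y": 0,"z": 0.04,"wx": 0,"wy": 0,"wz": 0,"grip": 1},
  {"x": 0,"y": 0,"z": 0.03,"wx": 0,"wy": 0,"wz": 0,"grip": 1},
  {"x": 0,"y": 0,"z": 0.01,"wx": 0,"wy": 0,"wz": 0,"grip": 1},
  {"x": 0,"y": 0,"z": 0,"wx": 0,"wy": 0,"wz": 0,"grip": 1},
])

```text
clock: 12.6
eef_pos: [533.4, -332.9, 23.8]
eef_rot: [-3.142, -0.001, 2.531]
wrist_force: [-0.2, 0.0, 0.8]
finger_gap: 93.9
```

```bash
python3 -c "
from h import *
go([533.3,-333,3],145)"
```

```text
wz 0.03
t 12.6 at [ 533.4 -332.9   23.8] rot [-1.8000e+02 -8.0000e-02  1.4503e+02] gap 93.9 F [-0.2  0.   0.8] delta tool mm [ 0.1 -0.1 20.8] rows 1.0
```

Call:
play_rows([
  {"x": 0,"y": 0,"z": 0.014,"wx": 0,"wy": 0,"wz": 0,"grip": 1},
  {"x": 0,"y": 0,"z": 0.006,"wx": 0,"wy": 0,"wz": 0,"grip": 0.8},
  {"x": 0,"y": 0,"z": 0,"wx": 0,"wy": 0,"wz": 0,"grip": 0.6},
  {"x": 0,"y": 0,"z": 0,"wx": 0,"wy": 0,"wz": 0,"grip": 0.6},
  {"x": 0,"y": 0,"z": 0,"wx": 0,"wy": 0,"wz": 0,"grip": 0.6},
  {"x": 0,"y": 0,"z": 0,"wx": 0,"wy": 0,"wz": 0,"grip": 0.6},
], squeeze=8)

```text
clock: 13.35
eef_pos: [533.9, -333.3, 4.8]
eef_rot: [-3.142, 0.001, 2.531]
wrist_force: [-0.4, -0.8, 1.8]
finger_gap: 63.5
```

Call:
play_rows([
  {"x": 0,"y": 0,"z": 0,"wx": 0,"wy": 0,"wz": 0,"grip": 0.8},
  {"x": 0,"y": 0,"z": 0,"wx": 0,"wy": 0,"wz": 0,"grip": 0.85},
  {"x": 0,"y": 0,"z": 0,"wx": 0,"wy": 0,"wz": 10,"grip": 0.85},
  {"x": 0,"y": 0,"z": 0,"wx": 0,"wy": 0,"wz": 10,"grip": 0.85},
  {"x": 0,"y": 0,"z": 0,"wx": 0,"wy": 0,"wz": 10,"grip": 0.85},
  {"x": 0,"y": 0,"z": 0,"wx": 0,"wy": 0,"wz": 10,"grip": 0.85},
  {"x": 0,"y": 0,"z": 0,"wx": 0,"wy": 0,"wz": 10,"grip": 0.85},
  {"x": 0,"y": 0,"z": 0,"wx": 0,"wy": 0,"wz": 10,"grip": 0.85},
  {"x": 0,"y": 0,"z": 0,"wx": 0,"wy": 0,"wz": 10,"grip": 0.85},
  {"x": 0,"y": 0,"z": 0,"wx": 0,"wy": 0,"wz": 10,"grip": 0.85},
  {"x": 0,"y": 0,"z": 0,"wx": 0,"wy": 0,"wz": 10,"grip": 0.85},
  {"x": 0,"y": 0,"z": 0,"wx": 0,"wy": 0,"wz": 0,"grip": 0.85},
])

```text
clock: 14.85
eef_pos: [533.6, -333.1, 4.4]
eef_rot: [-3.141, 0.0, 0.961]
wrist_force: [-0.3, 0.3, -0.7]
finger_gap: 79.9
```

```bash
python3 -c "
from h import *
go([533.3,-333,3],55)"
```

```text
wz 0.08
t 14.85 at [ 533.6 -333.1    4.4] rot [-179.99    0.     55.08] gap 79.9 F [-0.3  0.3 -0.7] delta tool mm [-0.1 -0.4  1.4] rows 1.0
```

Now I'll grip firmly and lift.

Call:
play_rows([
  {"x": 0,"y": 0,"z": 0.001,"wx": 0,"wy": 0,"wz": 0,"grip": 0.6},
  {"x": 0,"y": 0,"z": 0,"wx": 0,"wy": 0,"wz": 0,"grip": 0.6},
  {"x": 0,"y": 0,"z": 0,"wx": 0,"wy": 0,"wz": 0,"grip": 0.6},
  {"x": 0,"y": 0,"z": 0,"wx": 0,"wy": 0,"wz": 0,"grip": 0.6},
  {"x": 0,"y": 0,"z": -0.01,"wx": 0,"wy": 0,"wz": 0,"grip": 0.6},
  {"x": 0,"y": 0,"z": -0.03,"wx": 0,"wy": 0,"wz": 0,"grip": 0.6},
  {"x": 0,"y": 0,"z": -0.04,"wx": 0,"wy": 0,"wz": 0,"grip": 0.6},
  {"x": 0,"y": 0,"z": -0.03,"wx": 0,"wy": 0,"wz": 0,"grip": 0.6},
  {"x": 0,"y": 0,"z": 0,"wx": 0,"wy": 0,"wz": 0,"grip": 0.6},
], squeeze=30)

```text
clock: 15.98
eef_pos: [534.6, -333.8, 116.1]
eef_rot: [3.137, 0.0, 0.96]
wrist_force: [0.1, -0.1, -3.1]
finger_gap: 63.0
```

```bash
python3 -c "
from h import *
p,d=cam('scene');save('scene8.png',p,(80,220,120,320),4)
go([544.5,-9.8,100],55)"
```

```text
wz 0.03
t 16.02 at [ 533.8 -333.3  113.9] rot [179.92   0.    55.03] gap 62.9 F [-0.6  0.3 -2.7] delta tool mm [ 271.1 -176.8   13.9] rows 5.0
```

View pics/scene8.png

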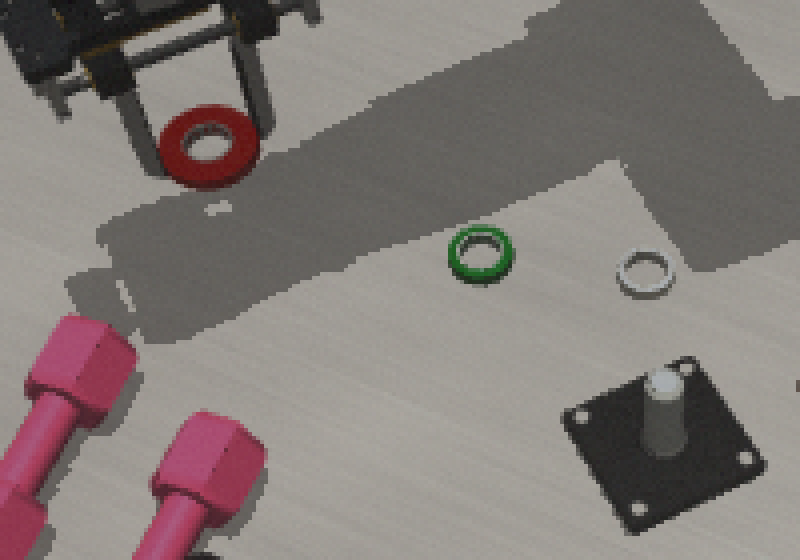

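Call:
play_rows([
  {"x": 0.0452,"y": -0.0295,"z": 0,"wx": 0,"wy": 0,"wz": 0,"grip": 0.6},
  {"x": 0.0452,"y": -0.0295,"z": 0,"wx": 0,"wy": 0,"wz": 0,"grip": 0.6},
  {"x": 0.0452,"y": -0.0295,"z": 0,"wx": 0,"wy": 0,"wz": 0,"grip": 0.6},
  {"x": 0.0452,"y": -0.0295,"z": 0,"wx": 0,"wy": 0,"wz": 0,"grip": 0.6},
  {"x": 0.0452,"y": -0.0295,"z": 0,"wx": 0,"wy": 0,"wz": 0,"grip": 0.6},
  {"x": 0.0452,"y": -0.0295,"z": 0.01,"wx": 0,"wy": 0,"wz": 0,"grip": 0.6},
  {"x": 0,"y": 0,"z": 0.005,"wx": 0,"wy": 0,"wz": 0,"grip": 0.6},
  {"x": 0,"y": 0,"z": 0,"wx": 0,"wy": 0,"wz": 0,"grip": 0.6},
  {"x": 0,"y": 0,"z": 0,"wx": 0,"wy": 0,"wz": 0,"grip": 0.6},
], squeeze=30)

```text
clock: 17.15
eef_pos: [544.0, -10.6, 98.1]
eef_rot: [-3.141, 0.0, 0.959]
wrist_force: [-0.1, -0.6, -1.1]
finger_gap: 62.6
```

```bash
python3 -c "
from h import *
p,d=cam('scene');save('scene9.png',p,(120,220,240,360),6)
go([544.5,-9.8,82],55)"
```

```text
wz -0.07
t 17.2 at [544.1 -10.6  98.3] rot [-1.800e+02  1.000e-02  5.493e+01] gap 63.3 F [ 0.1  0.  -2.6] delta tool mm [ 0.9 -0.1 16.3] rows 1.0
```

View pics/scene9.png

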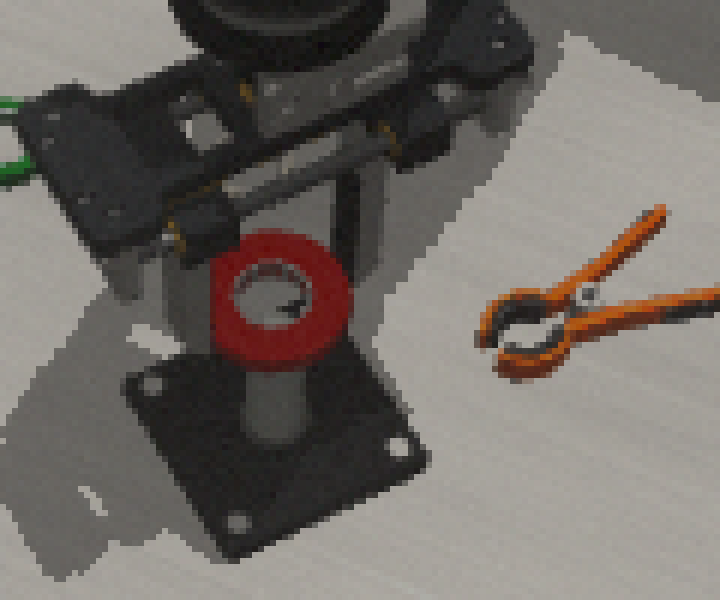

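Call:
play_rows([
  {"x": 0.0008,"y": 0,"z": 0.009,"wx": 0,"wy": 0,"wz": 0,"grip": 0.6},
  {"x": 0,"y": 0,"z": 0.006,"wx": 0,"wy": 0,"wz": 0,"grip": 0.6},
  {"x": 0,"y": 0,"z": 0.003,"wx": 0,"wy": 0,"wz": 0,"grip": 0.6},
  {"x": 0,"y": 0,"z": 0.003,"wx": 0,"wy": 0,"wz": 0,"grip": 0.6},
  {"x": 0,"y": 0,"z": 0.001,"wx": 0,"wy": 0,"wz": 0,"grip": 0.6},
  {"x": 0,"y": 0,"z": 0,"wx": 0,"wy": 0,"wz": 0,"grip": 0.6},
], squeeze=30)

```text
clock: 17.95
eef_pos: [544.6, -8.8, 76.5]
eef_rot: [3.142, -0.0, 0.96]
wrist_force: [0.4, -0.7, -2.0]
finger_gap: 62.7
```

```bash
python3 -c "
from h import *
go([544.5,-9.8,15.5],55)"
```

```text
wz 0.02
t 17.95 at [544.6  -8.8  76.5] rot [180.    -0.    55.02] gap 62.7 F [ 0.4 -0.7 -2. ] delta tool mm [-0.9  0.5 61. ] rows 2.0
```

Call:
play_rows([
  {"x": -0.0004,"y": 0,"z": 0.005,"wx": 0,"wy": 0,"wz": 0,"grip": 0.6},
  {"x": 0,"y": 0,"z": 0.008,"wx": 0,"wy": 0,"wz": 0,"grip": 0.6},
  {"x": 0,"y": 0,"z": 0.01,"wx": 0,"wy": 0,"wz": 0,"grip": 0.6},
  {"x": 0,"y": 0,"z": 0,"wx": 0,"wy": 0,"wz": 0,"grip": 0.6},
], squeeze=30)

```text
clock: 18.45
eef_pos: [543.8, -9.1, 52.3]
eef_rot: [-3.14, 0.001, 0.96]
wrist_force: [0.3, -0.5, -2.1]
finger_gap: 63.2
```

```bash
python3 -c "
from h import *
go([544.5,-9.8,16.5],55)"
```

```text
wz 0.02
t 18.45 at [543.8  -9.1  52.3] rot [-1.7991e+02  5.0000e-02  5.5020e+01] gap 63.2 F [ 0.3 -0.5 -2.1] delta tool mm [-0.1  1.  35.8] rows 1.0
```

Call:
play_rows([
  {"x": 0,"y": 0,"z": 0.012,"wx": 0,"wy": 0,"wz": 0,"grip": 0.6},
  {"x": 0,"y": 0,"z": 0.012,"wx": 0,"wy": 0,"wz": 0,"grip": 0.6},
  {"x": 0,"y": 0,"z": 0.008,"wx": 0,"wy": 0,"wz": 0,"grip": 0.6},
  {"x": 0,"y": 0,"z": 0.0025,"wx": 0,"wy": 0,"wz": 0,"grip": 0.6},
  {"x": 0,"y": 0,"z": 0,"wx": 0,"wy": 0,"wz": 0,"grip": 0.6},
], squeeze=30)

```text
clock: 19.08
eef_pos: [544.4, -9.2, 18.9]
eef_rot: [-3.142, 0.0, 0.96]
wrist_force: [-0.8, -0.7, -2.0]
finger_gap: 62.9
```

Call:
play_rows([
  {"x": 0,"y": 0,"z": 0,"wx": 0,"wy": 0,"wz": 0,"grip": 0.75},
  {"x": 0,"y": 0,"z": 0,"wx": 0,"wy": 0,"wz": 0,"grip": 0.8},
  {"x": 0,"y": 0,"z": 0,"wx": 0,"wy": 0,"wz": 0,"grip": 0.85},
  {"x": 0,"y": 0,"z": -0.03,"wx": 0,"wy": 0,"wz": 0,"grip": 0.9},
  {"x": 0,"y": 0,"z": -0.05,"wx": 0,"wy": 0,"wz": 0,"grip": 0.9},
  {"x": 0,"y": 0,"z": -0.03,"wx": 0,"wy": 0,"wz": 0,"grip": 0.9},
  {"x": 0,"y": 0,"z": 0,"wx": 0,"wy": 0,"wz": 0,"grip": 0.9},
])

```text
clock: 19.95
eef_pos: [545.4, -9.2, 131.3]
eef_rot: [3.138, -0.002, 0.96]
wrist_force: [-0.1, 0.6, -0.7]
finger_gap: 84.8
```

```bash
python3 -c "
from h import *
p,d=cam('scene');save('scene10.png',p,(120,220,240,360),6);plates('scene',p)
p,d=cam('top');plates('top',p)
go([445.6,234.5,100],55)"
```

```text
scene red 278 px [285.1 188.3] ax [20.6 22.7] [540.5 -13.5]
scene blue 215 px [387.8 196.3] ax [17.9 21.4] [445.9 233.9]
scene yellow 205 px [420.7 248. ] ax [18.  21.7] [548.4 352.2]
scene green 59 px [239.6 142.6] ax [11.5 14.4] [ 461.9 -191.5]
top blue 207 px [198.7 265.5] ax [19.7 20.5] [445.3 234.9]
top yellow 141 px [155.8 227.8] ax [17.4 18.1] [547.8 352.6]
top green 65 px [356.7 257. ] ax [15.2 15.8] [ 461.4 -188.9]
wz 0.02
t 20.05 at [544.   -9.2 128.3] rot [-1.7997e+02  1.0000e-02  5.5020e+01] gap 84.8 F [0.  0.6 0. ] delta tool mm [ 143.1 -220.4   28.3] rows 4.0
```

View pics/scene10.png

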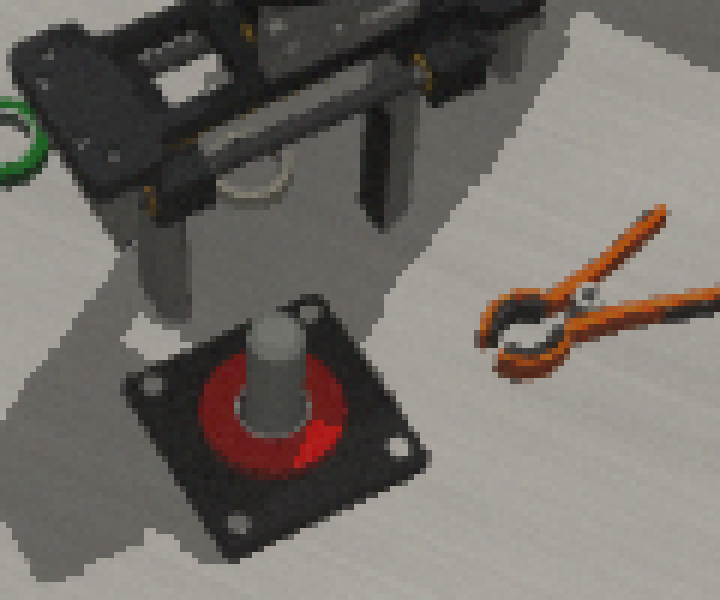

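Red is flat and home on the base. Next is blue, with the same two-axis centring.

Call:
play_rows([
  {"x": 0.0286,"y": -0.0441,"z": 0,"wx": 0,"wy": 0,"wz": 0,"grip": 1},
  {"x": 0.0286,"y": -0.0441,"z": 0,"wx": 0,"wy": 0,"wz": 0,"grip": 1},
  {"x": 0.0286,"y": -0.0441,"z": 0,"wx": 0,"wy": 0,"wz": 0,"grip": 1},
  {"x": 0.0286,"y": -0.0441,"z": 0.01,"wx": 0,"wy": 0,"wz": 0,"grip": 1},
  {"x": 0.0286,"y": -0.0441,"z": 0.01,"wx": 0,"wy": 0,"wz": 0,"grip": 1},
  {"x": 0,"y": 0,"z": 0.035,"wx": 0,"wy": 0,"wz": 0,"grip": 1},
  {"x": 0,"y": 0,"z": 0.035,"wx": 0,"wy": 0,"wz": 0,"grip": 1},
  {"x": 0,"y": 0,"z": 0.015,"wx": 0,"wy": 0,"wz": 0,"grip": 1},
  {"x": 0,"y": 0,"z": 0,"wx": 0,"wy": 0,"wz": 0,"grip": 1},
])

```text
clock: 21.18
eef_pos: [445.2, 234.0, 23.0]
eef_rot: [-3.14, 0.002, 0.96]
wrist_force: [0.0, -0.0, -0.3]
finger_gap: 94.2
```

```bash
python3 -c "
from h import *
go([445.6,234.5,3.5],55)"
```

```text
wz 0.01
t 21.18 at [445.2 234.   23. ] rot [-1.7993e+02  1.2000e-01  5.5010e+01] gap 94.2 F [ 0.  -0.  -0.3] delta tool mm [ 0.6  0.1 19.5] rows 1.0
```

Call:
play_rows([
  {"x": 0.0005,"y": 0,"z": 0.013,"wx": 0,"wy": 0,"wz": 0,"grip": 1},
  {"x": 0,"y": 0,"z": 0.006,"wx": 0,"wy": 0,"wz": 0,"grip": 0.8},
  {"x": 0,"y": 0,"z": 0,"wx": 0,"wy": 0,"wz": 0,"grip": 0.55},
  {"x": 0,"y": 0,"z": 0,"wx": 0,"wy": 0,"wz": 0,"grip": 0.55},
  {"x": 0,"y": 0,"z": 0,"wx": 0,"wy": 0,"wz": 0,"grip": 0.55},
  {"x": 0,"y": 0,"z": 0,"wx": 0,"wy": 0,"wz": 0,"grip": 0.55},
  {"x": 0,"y": 0,"z": 0,"wx": 0,"wy": 0,"wz": 0,"grip": 0.55},
], squeeze=8)

```text
clock: 22.05
eef_pos: [446.0, 234.9, 5.2]
eef_rot: [3.142, -0.0, 0.96]
wrist_force: [-1.5, -0.2, 4.1]
finger_gap: 56.6
```

Call:
play_rows([
  {"x": 0,"y": 0,"z": 0,"wx": 0,"wy": 0,"wz": 0,"grip": 0.75},
  {"x": 0,"y": 0,"z": 0,"wx": 0,"wy": 0,"wz": 0,"grip": 0.8},
  {"x": 0,"y": 0,"z": 0,"wx": 0,"wy": 0,"wz": -10,"grip": 0.8},
  {"x": 0,"y": 0,"z": 0,"wx": 0,"wy": 0,"wz": -10,"grip": 0.8},
  {"x": 0,"y": 0,"z": 0,"wx": 0,"wy": 0,"wz": -10,"grip": 0.8},
  {"x": 0,"y": 0,"z": 0,"wx": 0,"wy": 0,"wz": -10,"grip": 0.8},
  {"x": 0,"y": 0,"z": 0,"wx": 0,"wy": 0,"wz": -10,"grip": 0.8},
  {"x": 0,"y": 0,"z": 0,"wx": 0,"wy": 0,"wz": -10,"grip": 0.8},
  {"x": 0,"y": 0,"z": 0,"wx": 0,"wy": 0,"wz": -10,"grip": 0.8},
  {"x": 0,"y": 0,"z": 0,"wx": 0,"wy": 0,"wz": -10,"grip": 0.8},
  {"x": 0,"y": 0,"z": 0,"wx": 0,"wy": 0,"wz": -10,"grip": 0.8},
  {"x": 0,"y": 0,"z": 0,"wx": 0,"wy": 0,"wz": 0,"grip": 0.8},
])

```text
clock: 23.55
eef_pos: [445.9, 234.8, 4.8]
eef_rot: [-3.141, -0.0, 2.53]
wrist_force: [0.6, 0.1, 0.0]
finger_gap: 75.0
```

Call:
play_rows([
  {"x": 0,"y": 0,"z": 0,"wx": 0,"wy": 0,"wz": 0,"grip": 0.55},
  {"x": 0,"y": 0,"z": 0,"wx": 0,"wy": 0,"wz": 0,"grip": 0.55},
  {"x": 0,"y": 0,"z": 0,"wx": 0,"wy": 0,"wz": 0,"grip": 0.55},
  {"x": 0,"y": 0,"z": 0,"wx": 0,"wy": 0,"wz": 0,"grip": 0.55},
  {"x": 0,"y": 0,"z": -0.01,"wx": 0,"wy": 0,"wz": 0,"grip": 0.55},
  {"x": 0,"y": 0,"z": -0.03,"wx": 0,"wy": 0,"wz": 0,"grip": 0.55},
  {"x": 0,"y": 0,"z": -0.04,"wx": 0,"wy": 0,"wz": 0,"grip": 0.55},
  {"x": 0,"y": 0,"z": -0.03,"wx": 0,"wy": 0,"wz": 0,"grip": 0.55},
  {"x": 0,"y": 0,"z": 0,"wx": 0,"wy": 0,"wz": 0,"grip": 0.55},
], squeeze=30)

```text
clock: 24.68
eef_pos: [446.8, 235.2, 117.1]
eef_rot: [3.138, 0.002, 2.531]
wrist_force: [0.9, -0.5, -2.0]
finger_gap: 57.3
```

```bash
python3 -c "
from h import *
p,d=cam('scene');save('scene11.png',p,(100,240,270,430),5)
go([544.5,-9.5,100],145)"
```

```text
wz 0.01
t 24.73 at [446.  234.9 115.3] rot [1.7994e+02 4.0000e-02 1.4501e+02] gap 56.9 F [-0.2  0.2 -2.2] delta tool mm [-220.8 -143.7   15.3] rows 4.0
```

View pics/scene11.png

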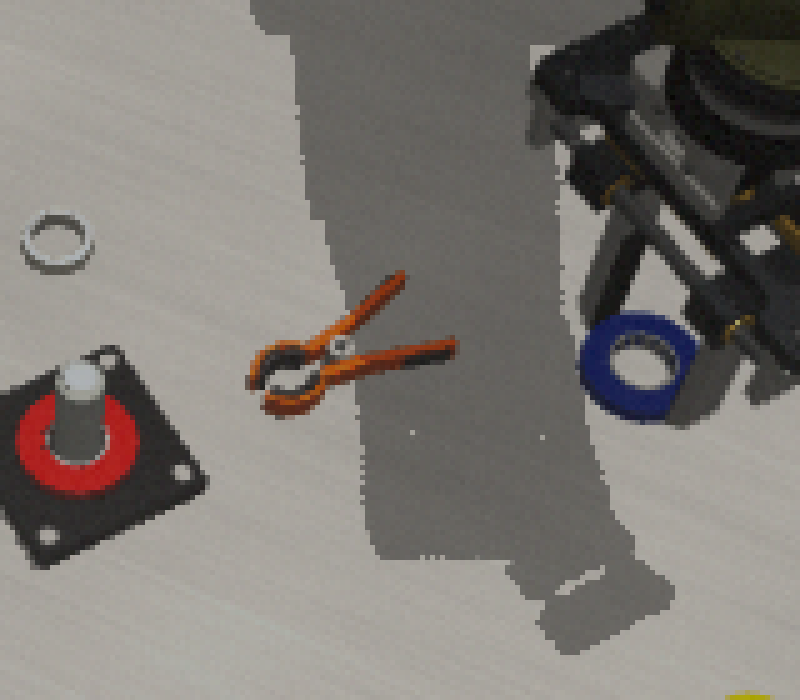

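Call:
play_rows([
  {"x": -0.0442,"y": -0.0287,"z": 0,"wx": 0,"wy": 0,"wz": 0,"grip": 0.55},
  {"x": -0.0442,"y": -0.0287,"z": 0,"wx": 0,"wy": 0,"wz": 0,"grip": 0.55},
  {"x": -0.0442,"y": -0.0287,"z": 0,"wx": 0,"wy": 0,"wz": 0,"grip": 0.55},
  {"x": -0.0442,"y": -0.0287,"z": 0,"wx": 0,"wy": 0,"wz": 0,"grip": 0.55},
  {"x": -0.0442,"y": -0.0287,"z": 0.005,"wx": 0,"wy": 0,"wz": 0,"grip": 0.55},
  {"x": 0,"y": 0,"z": 0.01,"wx": 0,"wy": 0,"wz": 0,"grip": 0.55},
  {"x": 0,"y": 0,"z": 0,"wx": 0,"wy": 0,"wz": 0,"grip": 0.55},
  {"x": 0,"y": 0,"z": 0,"wx": 0,"wy": 0,"wz": 0,"grip": 0.55},
], squeeze=30)

```text
clock: 25.72
eef_pos: [544.3, -8.4, 99.6]
eef_rot: [-3.141, -0.001, 2.532]
wrist_force: [0.4, 0.3, -1.9]
finger_gap: 56.9
```

```bash
python3 -c "
from h import *
go([544.5,-9.5,76],145)"
```

```text
wz 0.09
t 25.73 at [544.3  -8.4  99.6] rot [-1.7998e+02 -4.0000e-02  1.4509e+02] gap 56.9 F [ 0.4  0.3 -1.9] delta tool mm [-0.7 -0.8 23.6] rows 1.0
```

Call:
play_rows([
  {"x": -0.0006,"y": -0.0007,"z": 0.009,"wx": 0,"wy": 0,"wz": 0,"grip": 0.55},
  {"x": 0,"y": 0,"z": 0.006,"wx": 0,"wy": 0,"wz": 0,"grip": 0.55},
  {"x": 0,"y": 0,"z": 0.004,"wx": 0,"wy": 0,"wz": 0,"grip": 0.55},
  {"x": 0,"y": 0,"z": 0.004,"wx": 0,"wy": 0,"wz": 0,"grip": 0.55},
  {"x": 0,"y": 0,"z": 0.003,"wx": 0,"wy": 0,"wz": 0,"grip": 0.55},
  {"x": 0,"y": 0,"z": 0,"wx": 0,"wy": 0,"wz": 0,"grip": 0.55},
], squeeze=30)

```text
clock: 26.48
eef_pos: [544.7, -10.3, 73.7]
eef_rot: [-3.141, -0.0, 2.531]
wrist_force: [-1.6, 1.1, -2.5]
finger_gap: 57.0
```

```bash
python3 -c "
from h import *
go([544.5,-9.5,28],145)"
```

```text
wz 0.02
t 26.48 at [544.7 -10.3  73.7] rot [-1.7999e+02 -3.0000e-02  1.4502e+02] gap 57.0 F [-1.6  1.1 -2.5] delta tool mm [ 0.6  0.6 45.7] rows 1.0
```

Call:
play_rows([
  {"x": 0.0004,"y": 0.0004,"z": 0.006,"wx": 0,"wy": 0,"wz": 0,"grip": 0.55},
  {"x": 0,"y": 0,"z": 0.01,"wx": 0,"wy": 0,"wz": 0,"grip": 0.55},
  {"x": 0,"y": 0,"z": 0.012,"wx": 0,"wy": 0,"wz": 0,"grip": 0.55},
  {"x": 0,"y": 0,"z": 0.01,"wx": 0,"wy": 0,"wz": 0,"grip": 0.55},
  {"x": 0,"y": 0,"z": 0.006,"wx": 0,"wy": 0,"wz": 0,"grip": 0.55},
  {"x": 0,"y": 0,"z": 0.001,"wx": 0,"wy": 0,"wz": 0,"grip": 0.55},
  {"x": 0,"y": 0,"z": 0,"wx": 0,"wy": 0,"wz": 0,"grip": 0.55},
], squeeze=30)

```text
clock: 27.35
eef_pos: [544.8, -9.8, 29.0]
eef_rot: [3.142, -0.0, 2.531]
wrist_force: [-1.1, 0.5, -2.1]
finger_gap: 56.6
```

```bash
python3 -c "
from h import *
go([544.5,-9.5,27],145)"
```

```text
wz 0.02
t 27.35 at [544.8  -9.8  29. ] rot [180.    -0.   145.02] gap 56.6 F [-1.1  0.5 -2.1] delta tool mm [0.4 0.1 2. ] rows 1.0
```

Call:
play_rows([
  {"x": 0,"y": 0,"z": 0.0015,"wx": 0,"wy": 0,"wz": 0,"grip": 0.55},
  {"x": 0,"y": 0,"z": 0,"wx": 0,"wy": 0,"wz": 0,"grip": 0.7},
  {"x": 0,"y": 0,"z": 0,"wx": 0,"wy": 0,"wz": 0,"grip": 0.8},
  {"x": 0,"y": 0,"z": 0,"wx": 0,"wy": 0,"wz": 0,"grip": 0.85},
  {"x": 0,"y": 0,"z": -0.03,"wx": 0,"wy": 0,"wz": 0,"grip": 0.9},
  {"x": 0,"y": 0,"z": -0.05,"wx": 0,"wy": 0,"wz": 0,"grip": 0.9},
  {"x": 0,"y": 0,"z": -0.02,"wx": 0,"wy": 0,"wz": 0,"grip": 0.9},
  {"x": 0,"y": 0,"z": 0,"wx": 0,"wy": 0,"wz": 0,"grip": 0.9},
])

```text
clock: 28.35
eef_pos: [545.4, -9.9, 128.7]
eef_rot: [3.14, 0.003, 2.531]
wrist_force: [-0.0, -0.0, -0.5]
finger_gap: 84.9
```

```bash
python3 -c "
from h import *
p,d=cam('scene');save('scene12.png',p,(120,220,240,360),6);plates('scene',p)
p,d=cam('top');plates('top',p)
go([548.1,352.3,25],145)"
```

```text
scene red 82 px [284.9 186.4] ax [24.1 24.3] [535.3 -16.5]
scene blue 177 px [284.7 185.9] ax [16.9 19.8] [534.3 -17.5]
scene yellow 207 px [420.6 247.9] ax [18.  21.8] [548.4 352.1]
scene green 61 px [239.6 142.7] ax [11.8 15.1] [ 462.2 -191.4]
top yellow 142 px [155.9 227.8] ax [17.3 18.2] [547.9 352.5]
top green 65 px [356.7 257. ] ax [15.2 15.7] [ 461.5 -188.9]
wz 0.02
t 28.45 at [544.3  -9.8 126.5] rot [-1.7997e+02 -5.0000e-02  1.4502e+02] gap 84.7 F [-0.1 -0.1 -0.5] delta tool mm [204.6 298.8 101.5] rows 5.0
```

View pics/scene12.png

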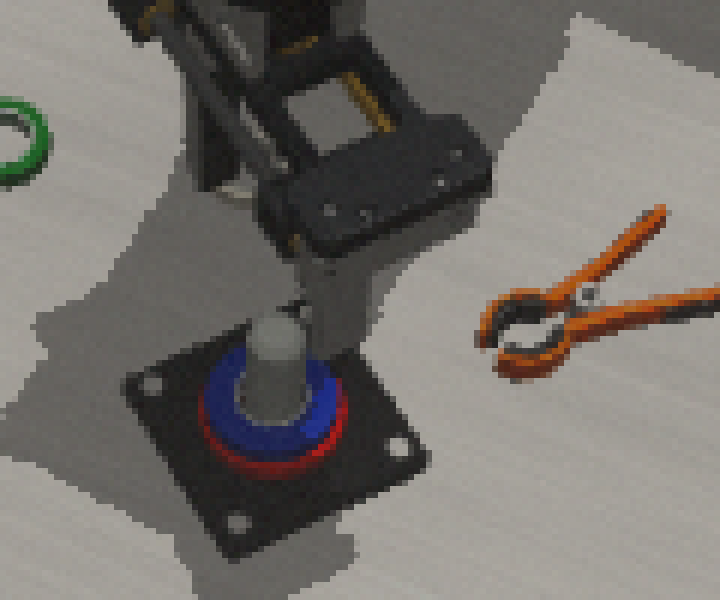

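Blue is home on red. Yellow is next.

Call:
play_rows([
  {"x": 0.0292,"y": 0.0427,"z": 0,"wx": 0,"wy": 0,"wz": 0,"grip": 1},
  {"x": 0.0292,"y": 0.0427,"z": 0,"wx": 0,"wy": 0,"wz": 0,"grip": 1},
  {"x": 0.0292,"y": 0.0427,"z": 0,"wx": 0,"wy": 0,"wz": 0,"grip": 1},
  {"x": 0.0292,"y": 0.0427,"z": 0,"wx": 0,"wy": 0,"wz": 0,"grip": 1},
  {"x": 0.0292,"y": 0.0427,"z": 0,"wx": 0,"wy": 0,"wz": 0,"grip": 1},
  {"x": 0.0292,"y": 0.0427,"z": 0.01,"wx": 0,"wy": 0,"wz": 0,"grip": 1},
  {"x": 0.0292,"y": 0.0427,"z": 0.01,"wx": 0,"wy": 0,"wz": 0,"grip": 1},
  {"x": 0,"y": 0,"z": 0.035,"wx": 0,"wy": 0,"wz": 0,"grip": 1},
  {"x": 0,"y": 0,"z": 0.035,"wx": 0,"wy": 0,"wz": 0,"grip": 1},
  {"x": 0,"y": 0,"z": 0.01,"wx": 0,"wy": 0,"wz": 0,"grip": 1},
  {"x": 0,"y": 0,"z": 0,"wx": 0,"wy": 0,"wz": 0,"grip": 1},
])

```text
clock: 29.82
eef_pos: [548.5, 352.0, 26.9]
eef_rot: [-3.14, -0.001, 2.531]
wrist_force: [0.3, 0.3, 0.8]
finger_gap: 93.9
```

```bash
python3 -c "
from h import *
go([548.1,352.3,3.5],145)"
```

```text
wz 0.01
t 29.82 at [548.5 352.   26.9] rot [-1.7993e+02 -3.0000e-02  1.4501e+02] gap 93.9 F [0.3 0.3 0.8] delta tool mm [ 0.5  0.  23.4] rows 1.0
```

Call:
play_rows([
  {"x": 0.0004,"y": 0,"z": 0.016,"wx": 0,"wy": 0,"wz": 0,"grip": 1},
  {"x": 0,"y": 0,"z": 0.0065,"wx": 0,"wy": 0,"wz": 0,"grip": 0.8},
  {"x": 0,"y": 0,"z": 0,"wx": 0,"wy": 0,"wz": 0,"grip": 0.48},
  {"x": 0,"y": 0,"z": 0,"wx": 0,"wy": 0,"wz": 0,"grip": 0.48},
  {"x": 0,"y": 0,"z": 0,"wx": 0,"wy": 0,"wz": 0,"grip": 0.48},
  {"x": 0,"y": 0,"z": 0,"wx": 0,"wy": 0,"wz": 0,"grip": 0.48},
  {"x": 0,"y": 0,"z": 0,"wx": 0,"wy": 0,"wz": 0,"grip": 0.48},
], squeeze=8)

```text
clock: 30.7
eef_pos: [548.5, 352.6, 5.3]
eef_rot: [3.141, 0.0, 2.531]
wrist_force: [-0.2, 0.6, 3.1]
finger_gap: 50.9
```

Call:
play_rows([
  {"x": 0,"y": 0,"z": 0,"wx": 0,"wy": 0,"wz": 0,"grip": 0.65},
  {"x": 0,"y": 0,"z": 0,"wx": 0,"wy": 0,"wz": 0,"grip": 0.75},
  {"x": 0,"y": 0,"z": 0,"wx": 0,"wy": 0,"wz": 10,"grip": 0.75},
  {"x": 0,"y": 0,"z": 0,"wx": 0,"wy": 0,"wz": 10,"grip": 0.75},
  {"x": 0,"y": 0,"z": 0,"wx": 0,"wy": 0,"wz": 10,"grip": 0.75},
  {"x": 0,"y": 0,"z": 0,"wx": 0,"wy": 0,"wz": 10,"grip": 0.75},
  {"x": 0,"y": 0,"z": 0,"wx": 0,"wy": 0,"wz": 10,"grip": 0.75},
  {"x": 0,"y": 0,"z": 0,"wx": 0,"wy": 0,"wz": 10,"grip": 0.75},
  {"x": 0,"y": 0,"z": 0,"wx": 0,"wy": 0,"wz": 10,"grip": 0.75},
  {"x": 0,"y": 0,"z": 0,"wx": 0,"wy": 0,"wz": 10,"grip": 0.75},
  {"x": 0,"y": 0,"z": 0,"wx": 0,"wy": 0,"wz": 10,"grip": 0.75},
  {"x": 0,"y": 0,"z": 0,"wx": 0,"wy": 0,"wz": 0,"grip": 0.75},
])

```text
clock: 32.2
eef_pos: [548.3, 352.4, 4.8]
eef_rot: [-3.142, 0.0, 0.961]
wrist_force: [-0.0, -0.0, -0.6]
finger_gap: 70.5
```

Call:
play_rows([
  {"x": 0,"y": 0,"z": 0,"wx": 0,"wy": 0,"wz": 0,"grip": 0.48},
  {"x": 0,"y": 0,"z": 0,"wx": 0,"wy": 0,"wz": 0,"grip": 0.48},
  {"x": 0,"y": 0,"z": 0,"wx": 0,"wy": 0,"wz": 0,"grip": 0.48},
  {"x": 0,"y": 0,"z": 0,"wx": 0,"wy": 0,"wz": 0,"grip": 0.48},
  {"x": 0,"y": 0,"z": -0.01,"wx": 0,"wy": 0,"wz": 0,"grip": 0.48},
  {"x": 0,"y": 0,"z": -0.03,"wx": 0,"wy": 0,"wz": 0,"grip": 0.48},
  {"x": 0,"y": 0,"z": -0.04,"wx": 0,"wy": 0,"wz": 0,"grip": 0.48},
  {"x": 0,"y": 0,"z": -0.03,"wx": 0,"wy": 0,"wz": 0,"grip": 0.48},
  {"x": 0,"y": 0,"z": 0,"wx": 0,"wy": 0,"wz": 0,"grip": 0.48},
], squeeze=30)

```text
clock: 33.33
eef_pos: [549.3, 353.0, 117.8]
eef_rot: [3.14, -0.004, 0.96]
wrist_force: [-1.1, 0.0, -1.9]
finger_gap: 50.7
```

```bash
python3 -c "
from h import *
p,d=cam('scene');save('scene13.png',p,(120,260,300,460),5)
go([544.5,-9.5,100],55)"
```

```text
wz 0.03
t 33.38 at [548.5 352.6 115.5] rot [ 1.7996e+02 -8.0000e-02  5.5030e+01] gap 50.9 F [-0.1  0.5 -1.1] delta tool mm [-298.9  204.4   15.5] rows 5.0
```

View pics/scene13.png

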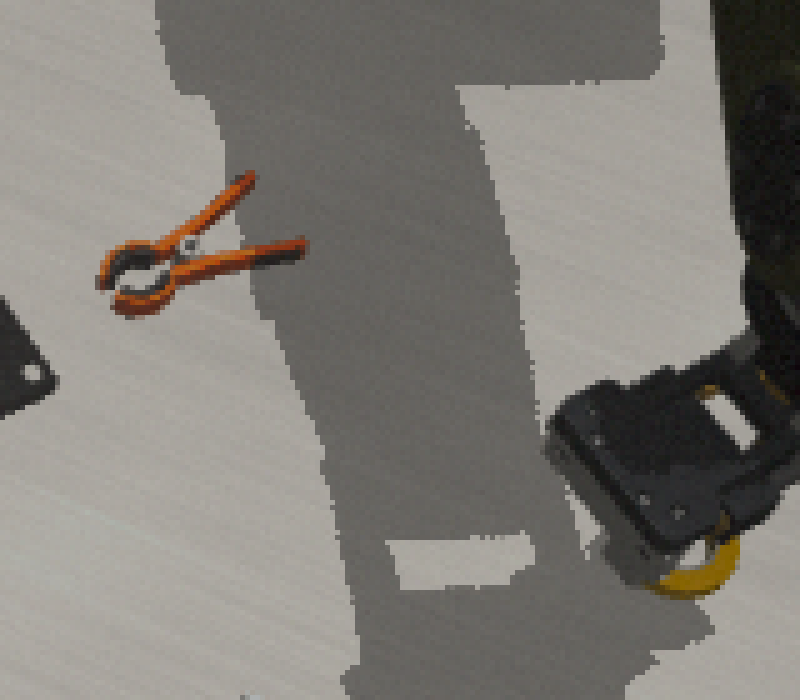

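Yellow is held. I'll carry it to the post.

Call:
play_rows([
  {"x": -0.0427,"y": 0.0292,"z": 0,"wx": 0,"wy": 0,"wz": 0,"grip": 0.48},
  {"x": -0.0427,"y": 0.0292,"z": 0,"wx": 0,"wy": 0,"wz": 0,"grip": 0.48},
  {"x": -0.0427,"y": 0.0292,"z": 0,"wx": 0,"wy": 0,"wz": 0,"grip": 0.48},
  {"x": -0.0427,"y": 0.0292,"z": 0,"wx": 0,"wy": 0,"wz": 0,"grip": 0.48},
  {"x": -0.0427,"y": 0.0292,"z": 0,"wx": 0,"wy": 0,"wz": 0,"grip": 0.48},
  {"x": -0.0427,"y": 0.0292,"z": 0,"wx": 0,"wy": 0,"wz": 0,"grip": 0.48},
  {"x": -0.0427,"y": 0.0292,"z": 0.005,"wx": 0,"wy": 0,"wz": 0,"grip": 0.48},
  {"x": 0,"y": 0,"z": 0.01,"wx": 0,"wy": 0,"wz": 0,"grip": 0.48},
  {"x": 0,"y": 0,"z": 0,"wx": 0,"wy": 0,"wz": 0,"grip": 0.48},
  {"x": 0,"y": 0,"z": 0,"wx": 0,"wy": 0,"wz": 0,"grip": 0.48},
], squeeze=30)

```text
clock: 34.62
eef_pos: [544.3, -8.6, 99.6]
eef_rot: [-3.141, 0.0, 0.962]
wrist_force: [-0.5, -0.2, -1.2]
finger_gap: 50.8
```

```bash
python3 -c "
from h import *
go([544.5,-9.5,76],55)"
```

```text
wz 0.09
t 34.62 at [544.3  -8.6  99.6] rot [-1.7996e+02  2.0000e-02  5.5090e+01] gap 50.8 F [-0.5 -0.2 -1.2] delta tool mm [-0.6  0.7 23.6] rows 1.0
```

Call:
play_rows([
  {"x": -0.0005,"y": 0.0005,"z": 0.009,"wx": 0,"wy": 0,"wz": 0,"grip": 0.48},
  {"x": 0,"y": 0,"z": 0.006,"wx": 0,"wy": 0,"wz": 0,"grip": 0.48},
  {"x": 0,"y": 0,"z": 0.004,"wx": 0,"wy": 0,"wz": 0,"grip": 0.48},
  {"x": 0,"y": 0,"z": 0.004,"wx": 0,"wy": 0,"wz": 0,"grip": 0.48},
  {"x": 0,"y": 0,"z": 0.003,"wx": 0,"wy": 0,"wz": 0,"grip": 0.48},
  {"x": 0,"y": 0,"z": 0,"wx": 0,"wy": 0,"wz": 0,"grip": 0.48},
], squeeze=30)

```text
clock: 35.38
eef_pos: [544.4, -10.3, 73.8]
eef_rot: [-3.141, 0.0, 0.96]
wrist_force: [0.2, -0.0, -1.2]
finger_gap: 50.9
```

```bash
python3 -c "
from h import *
go([544.5,-9.5,38],55)"
```

```text
wz 0.02
t 35.38 at [544.4 -10.3  73.8] rot [-1.7998e+02  1.0000e-02  5.5020e+01] gap 50.9 F [ 0.2 -0.  -1.2] delta tool mm [ 0.7 -0.4 35.8] rows 1.0
```

Call:
play_rows([
  {"x": 0.0004,"y": 0,"z": 0.006,"wx": 0,"wy": 0,"wz": 0,"grip": 0.48},
  {"x": 0,"y": 0,"z": 0.01,"wx": 0,"wy": 0,"wz": 0,"grip": 0.48},
  {"x": 0,"y": 0,"z": 0.01,"wx": 0,"wy": 0,"wz": 0,"grip": 0.48},
  {"x": 0,"y": 0,"z": 0.007,"wx": 0,"wy": 0,"wz": 0,"grip": 0.48},
  {"x": 0,"y": 0,"z": 0.0025,"wx": 0,"wy": 0,"wz": 0,"grip": 0.48},
  {"x": 0,"y": 0,"z": 0,"wx": 0,"wy": 0,"wz": 0,"grip": 0.48},
  {"x": 0,"y": 0,"z": 0,"wx": 0,"wy": 0,"wz": 0,"grip": 0.48},
], squeeze=30)

```text
clock: 36.25
eef_pos: [544.8, -10.0, 38.6]
eef_rot: [3.141, -0.0, 0.96]
wrist_force: [-1.1, -0.8, -1.6]
finger_gap: 50.7
```

Call:
play_rows([
  {"x": 0,"y": 0,"z": 0,"wx": 0,"wy": 0,"wz": 0,"grip": 0.6},
  {"x": 0,"y": 0,"z": 0,"wx": 0,"wy": 0,"wz": 0,"grip": 0.7},
  {"x": 0,"y": 0,"z": 0,"wx": 0,"wy": 0,"wz": 0,"grip": 0.8},
  {"x": 0,"y": 0,"z": -0.03,"wx": 0,"wy": 0,"wz": 0,"grip": 0.85},
  {"x": 0,"y": 0,"z": -0.05,"wx": 0,"wy": 0,"wz": 0,"grip": 0.9},
  {"x": 0,"y": 0,"z": -0.01,"wx": 0,"wy": 0,"wz": 0,"grip": 0.9},
  {"x": 0,"y": 0,"z": 0,"wx": 0,"wy": 0,"wz": 0,"grip": 0.9},
])

```text
clock: 37.12
eef_pos: [544.8, -10.0, 128.5]
eef_rot: [3.141, -0.0, 0.96]
wrist_force: [-0.2, 0.5, 0.2]
finger_gap: 84.6
```

```bash
python3 -c "
from h import *
p,d=cam('scene');save('scene14.png',p,(120,220,240,360),6);plates('scene',p)
p,d=cam('top');plates('top',p)
go([461.8,-190,25],55)"
```

```text
scene red 78 px [284.9 186.8] ax [23.1 24.2] [536.4 -16.1]
scene blue 38 px [284.6 186.3] ax [16.  21.2] [535.5 -17.4]
scene green 51 px [239.6 142.6] ax [11.4 14.3] [ 462.  -191.7]
top green 65 px [356.7 257.1] ax [15.3 15.6] [ 461.3 -188.7]
wz 0.02
t 37.23 at [544.1  -9.9 127.1] rot [-1.799e+02  6.000e-02  5.502e+01] gap 84.7 F [-1.  -1.  -0.6] delta tool mm [-194.7   35.8  102.1] rows 4.0
```

View pics/scene14.png

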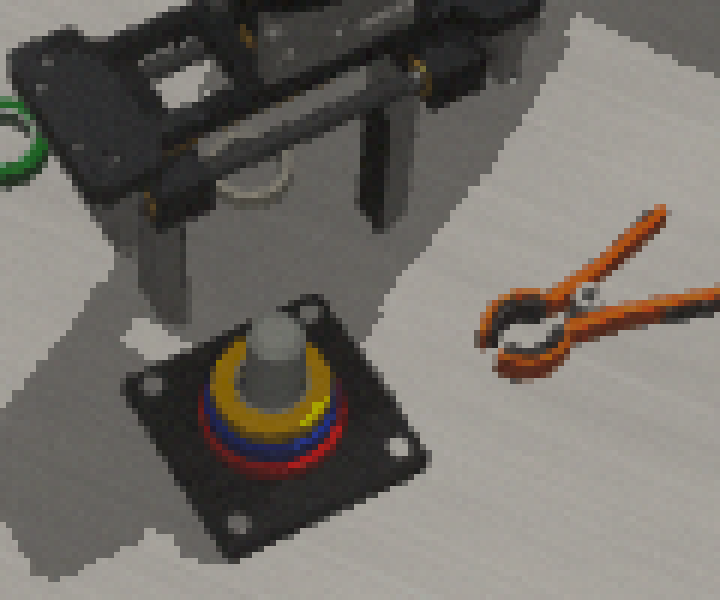

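Yellow is home. Green is next.

Call:
play_rows([
  {"x": -0.0487,"y": 0.009,"z": 0,"wx": 0,"wy": 0,"wz": 0,"grip": 1},
  {"x": -0.0487,"y": 0.009,"z": 0,"wx": 0,"wy": 0,"wz": 0,"grip": 1},
  {"x": -0.0487,"y": 0.009,"z": 0.01,"wx": 0,"wy": 0,"wz": 0,"grip": 1},
  {"x": -0.0487,"y": 0.009,"z": 0.01,"wx": 0,"wy": 0,"wz": 0,"grip": 1},
  {"x": 0,"y": 0,"z": 0.035,"wx": 0,"wy": 0,"wz": 0,"grip": 1},
  {"x": 0,"y": 0,"z": 0.035,"wx": 0,"wy": 0,"wz": 0,"grip": 1},
  {"x": 0,"y": 0,"z": 0.01,"wx": 0,"wy": 0,"wz": 0,"grip": 1},
  {"x": 0,"y": 0,"z": 0,"wx": 0,"wy": 0,"wz": 0,"grip": 1},
])

```text
clock: 38.22
eef_pos: [462.3, -190.0, 28.1]
eef_rot: [-3.14, 0.0, 0.96]
wrist_force: [0.3, 0.3, 0.3]
finger_gap: 94.2
```

```bash
python3 -c "
from h import *
go([461.8,-190.2,3.5],55)"
```

```text
wz 0.03
t 38.23 at [ 462.3 -190.    28.1] rot [-1.7991e+02  1.0000e-02  5.5030e+01] gap 94.2 F [0.3 0.3 0.3] delta tool mm [-0.5 -0.3 24.6] rows 1.0
```

Call:
play_rows([
  {"x": -0.0004,"y": 0,"z": 0.017,"wx": 0,"wy": 0,"wz": 0,"grip": 0.9},
  {"x": 0,"y": 0,"z": 0.0065,"wx": 0,"wy": 0,"wz": 0,"grip": 0.7},
  {"x": 0,"y": 0,"z": 0,"wx": 0,"wy": 0,"wz": 0,"grip": 0.42},
  {"x": 0,"y": 0,"z": 0,"wx": 0,"wy": 0,"wz": 0,"grip": 0.42},
  {"x": 0,"y": 0,"z": 0,"wx": 0,"wy": 0,"wz": 0,"grip": 0.42},
  {"x": 0,"y": 0,"z": 0,"wx": 0,"wy": 0,"wz": 0,"grip": 0.42},
  {"x": 0,"y": 0,"z": 0,"wx": 0,"wy": 0,"wz": 0,"grip": 0.42},
], squeeze=8)

```text
clock: 39.1
eef_pos: [462.5, -190.6, 5.2]
eef_rot: [3.141, -0.0, 0.96]
wrist_force: [-0.5, 0.6, 3.4]
finger_gap: 45.8
```

Call:
play_rows([
  {"x": 0,"y": 0,"z": 0,"wx": 0,"wy": 0,"wz": 0,"grip": 0.6},
  {"x": 0,"y": 0,"z": 0,"wx": 0,"wy": 0,"wz": 0,"grip": 0.7},
  {"x": 0,"y": 0,"z": 0,"wx": 0,"wy": 0,"wz": -10,"grip": 0.7},
  {"x": 0,"y": 0,"z": 0,"wx": 0,"wy": 0,"wz": -10,"grip": 0.7},
  {"x": 0,"y": 0,"z": 0,"wx": 0,"wy": 0,"wz": -10,"grip": 0.7},
  {"x": 0,"y": 0,"z": 0,"wx": 0,"wy": 0,"wz": -10,"grip": 0.7},
  {"x": 0,"y": 0,"z": 0,"wx": 0,"wy": 0,"wz": -10,"grip": 0.7},
  {"x": 0,"y": 0,"z": 0,"wx": 0,"wy": 0,"wz": -10,"grip": 0.7},
  {"x": 0,"y": 0,"z": 0,"wx": 0,"wy": 0,"wz": -10,"grip": 0.7},
  {"x": 0,"y": 0,"z": 0,"wx": 0,"wy": 0,"wz": -10,"grip": 0.7},
  {"x": 0,"y": 0,"z": 0,"wx": 0,"wy": 0,"wz": -10,"grip": 0.7},
  {"x": 0,"y": 0,"z": 0,"wx": 0,"wy": 0,"wz": 0,"grip": 0.7},
])

```text
clock: 40.6
eef_pos: [462.3, -190.5, 4.9]
eef_rot: [-3.142, -0.0, 2.53]
wrist_force: [-0.7, -0.1, -0.9]
finger_gap: 65.8
```

Call:
play_rows([
  {"x": 0,"y": 0,"z": 0,"wx": 0,"wy": 0,"wz": 0,"grip": 0.42},
  {"x": 0,"y": 0,"z": 0,"wx": 0,"wy": 0,"wz": 0,"grip": 0.42},
  {"x": 0,"y": 0,"z": 0,"wx": 0,"wy": 0,"wz": 0,"grip": 0.42},
  {"x": 0,"y": 0,"z": 0,"wx": 0,"wy": 0,"wz": 0,"grip": 0.42},
  {"x": 0,"y": 0,"z": -0.01,"wx": 0,"wy": 0,"wz": 0,"grip": 0.42},
  {"x": 0,"y": 0,"z": -0.03,"wx": 0,"wy": 0,"wz": 0,"grip": 0.42},
  {"x": 0,"y": 0,"z": -0.04,"wx": 0,"wy": 0,"wz": 0,"grip": 0.42},
  {"x": 0,"y": 0,"z": -0.03,"wx": 0,"wy": 0,"wz": 0,"grip": 0.42},
  {"x": 0,"y": 0,"z": 0,"wx": 0,"wy": 0,"wz": 0,"grip": 0.42},
], squeeze=30)

```text
clock: 41.72
eef_pos: [463.3, -191.0, 117.3]
eef_rot: [3.141, 0.004, 2.531]
wrist_force: [-0.3, -0.5, -1.8]
finger_gap: 44.4
```

```bash
python3 -c "
from h import *
p,d=cam('scene');save('scene15.png',p,(80,220,180,340),5)
go([544.5,-9.5,100],145)"
```

```text
wz 0.01
t 41.77 at [ 462.5 -190.6  115.5] rot [1.7999e+02 9.0000e-02 1.4501e+02] gap 44.2 F [-0.  -0.7 -1.4] delta tool mm [ 36.7 195.4  15.5] rows 4.0
```

View pics/scene15.png

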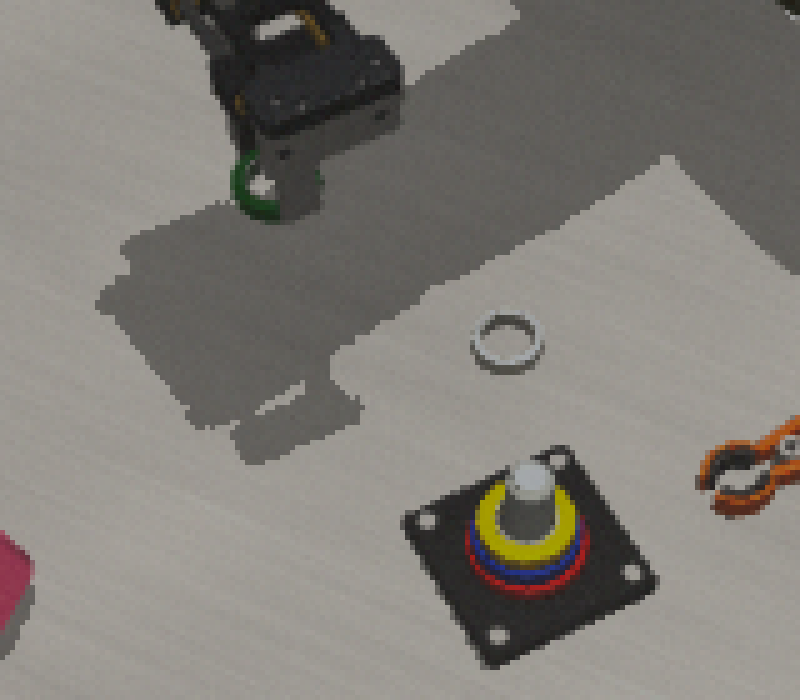

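Call:
play_rows([
  {"x": 0.0092,"y": 0.0488,"z": 0,"wx": 0,"wy": 0,"wz": 0,"grip": 0.42},
  {"x": 0.0092,"y": 0.0488,"z": 0,"wx": 0,"wy": 0,"wz": 0,"grip": 0.42},
  {"x": 0.0092,"y": 0.0488,"z": 0,"wx": 0,"wy": 0,"wz": 0,"grip": 0.42},
  {"x": 0.0092,"y": 0.0488,"z": 0.005,"wx": 0,"wy": 0,"wz": 0,"grip": 0.42},
  {"x": 0,"y": 0,"z": 0.01,"wx": 0,"wy": 0,"wz": 0,"grip": 0.42},
  {"x": 0,"y": 0,"z": 0,"wx": 0,"wy": 0,"wz": 0,"grip": 0.42},
  {"x": 0,"y": 0,"z": 0,"wx": 0,"wy": 0,"wz": 0,"grip": 0.42},
], squeeze=30)

```text
clock: 42.65
eef_pos: [543.7, -10.5, 99.7]
eef_rot: [-3.141, -0.001, 2.53]
wrist_force: [-0.1, -1.2, -0.7]
finger_gap: 44.2
```

```bash
python3 -c "
from h import *
go([544.5,-9.5,76],145)"
```

```text
wz -0.06
t 42.65 at [543.7 -10.5  99.7] rot [-1.7998e+02 -3.0000e-02  1.4494e+02] gap 44.2 F [-0.1 -1.2 -0.7] delta tool mm [-0.1  1.3 23.7] rows 1.0
```

Call:
play_rows([
  {"x": 0,"y": 0.0008,"z": 0.009,"wx": 0,"wy": 0,"wz": 0,"grip": 0.42},
  {"x": 0,"y": 0,"z": 0.006,"wx": 0,"wy": 0,"wz": 0,"grip": 0.42},
  {"x": 0,"y": 0,"z": 0.004,"wx": 0,"wy": 0,"wz": 0,"grip": 0.42},
  {"x": 0,"y": 0,"z": 0.004,"wx": 0,"wy": 0,"wz": 0,"grip": 0.42},
  {"x": 0,"y": 0,"z": 0.003,"wx": 0,"wy": 0,"wz": 0,"grip": 0.42},
  {"x": 0,"y": 0,"z": 0,"wx": 0,"wy": 0,"wz": 0,"grip": 0.42},
], squeeze=30)

```text
clock: 43.4
eef_pos: [544.5, -8.8, 73.8]
eef_rot: [-3.141, -0.0, 2.531]
wrist_force: [1.0, 0.1, -0.2]
finger_gap: 43.9
```

```bash
python3 -c "
from h import *
go([544.5,-9.5,47.5],145)"
```

```text
wz 0.02
t 43.4 at [544.5  -8.8  73.8] rot [-1.7999e+02 -1.0000e-02  1.4502e+02] gap 43.9 F [ 1.   0.1 -0.2] delta tool mm [-0.4 -0.5 26.3] rows 1.0
```

Call:
play_rows([
  {"x": -0.0002,"y": -0.0004,"z": 0.006,"wx": 0,"wy": 0,"wz": 0,"grip": 0.42},
  {"x": 0,"y": 0,"z": 0.01,"wx": 0,"wy": 0,"wz": 0,"grip": 0.42},
  {"x": 0,"y": 0,"z": 0.0075,"wx": 0,"wy": 0,"wz": 0,"grip": 0.42},
  {"x": 0,"y": 0,"z": 0.0025,"wx": 0,"wy": 0,"wz": 0,"grip": 0.42},
  {"x": 0,"y": 0,"z": 0,"wx": 0,"wy": 0,"wz": 0,"grip": 0.42},
  {"x": 0,"y": 0,"z": 0,"wx": 0,"wy": 0,"wz": 0,"grip": 0.42},
], squeeze=30)

```text
clock: 44.15
eef_pos: [544.7, -9.3, 48.2]
eef_rot: [3.141, 0.0, 2.531]
wrist_force: [0.6, 0.1, -1.3]
finger_gap: 44.0
```

Call:
play_rows([
  {"x": 0,"y": 0,"z": 0,"wx": 0,"wy": 0,"wz": 0,"grip": 0.55},
  {"x": 0,"y": 0,"z": 0,"wx": 0,"wy": 0,"wz": 0,"grip": 0.65},
  {"x": 0,"y": 0,"z": 0,"wx": 0,"wy": 0,"wz": 0,"grip": 0.75},
  {"x": 0,"y": 0,"z": -0.03,"wx": 0,"wy": 0,"wz": 0,"grip": 0.8},
  {"x": 0,"y": 0,"z": -0.04,"wx": 0,"wy": 0,"wz": 0,"grip": 0.8},
  {"x": 0,"y": 0,"z": -0.01,"wx": 0,"wy": 0,"wz": 0,"grip": 0.8},
  {"x": 0,"y": 0,"z": 0,"wx": 0,"wy": 0,"wz": 0,"grip": 0.8},
])

```text
clock: 45.02
eef_pos: [544.5, -9.3, 127.9]
eef_rot: [3.141, 0.0, 2.531]
wrist_force: [0.1, 0.5, -0.3]
finger_gap: 74.8
```

```bash
python3 -c "
from h import *
p,d=cam('scene');save('scene16.png',p,(120,220,240,360),6);save('scene16w.png',p,(130,165,260,310),12)
p,d=cam('top');save('top16.png',p,(220,290,270,370),8);
go([425.2,-80.2,25],145)"
```

```text
wz 0.02
t 45.12 at [543.9  -9.3 126.7] rot [-1.7995e+02 -9.0000e-02  1.4502e+02] gap 75.5 F [ 0.8 -0.8 -0.2] delta tool mm [  56.6 -126.2  101.7] rows 3.0
```

View pics/scene16.png

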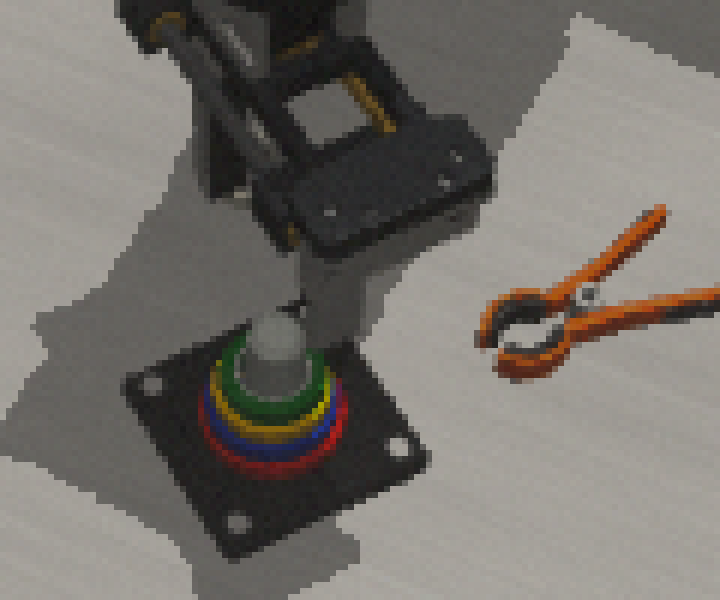

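View pics/top16.png

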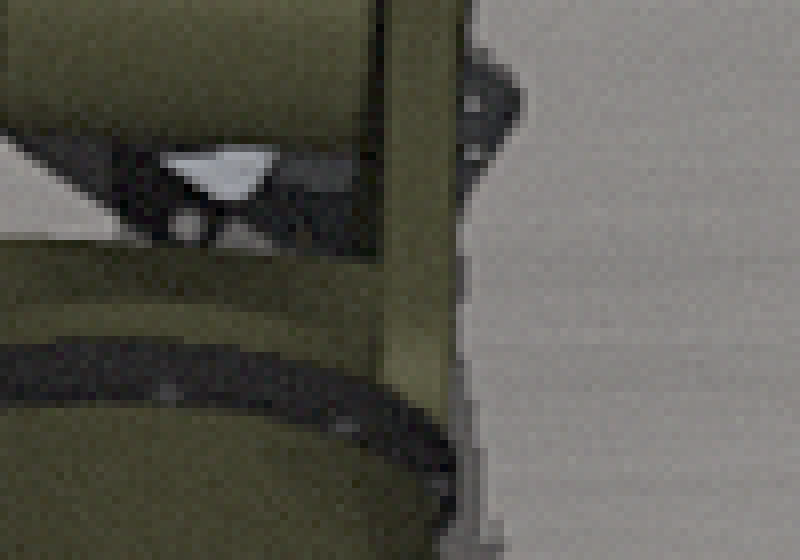

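Green is home. Now back to the parked white plate.

Call:
play_rows([
  {"x": 0.0189,"y": -0.042,"z": 0,"wx": 0,"wy": 0,"wz": 0,"grip": 0.8},
  {"x": 0.0189,"y": -0.042,"z": 0,"wx": 0,"wy": 0,"wz": 0,"grip": 0.8},
  {"x": 0.0189,"y": -0.042,"z": 0.02,"wx": 0,"wy": 0,"wz": 0,"grip": 0.8},
  {"x": 0,"y": 0,"z": 0.035,"wx": 0,"wy": 0,"wz": 0,"grip": 0.8},
  {"x": 0,"y": 0,"z": 0.035,"wx": 0,"wy": 0,"wz": 0,"grip": 0.8},
  {"x": 0,"y": 0,"z": 0.01,"wx": 0,"wy": 0,"wz": 0,"grip": 0.8},
  {"x": 0,"y": 0,"z": 0,"wx": 0,"wy": 0,"wz": 0,"grip": 0.8},
])

```text
clock: 46.0
eef_pos: [425.6, -79.9, 27.6]
eef_rot: [-3.141, -0.001, 2.531]
wrist_force: [0.3, -0.0, -0.9]
finger_gap: 75.1
```

```bash
python3 -c "
from h import *
print(pix2plane('scene',280.9,147.7,5))
go([425.2,-80.2,3.5],145)"
```

```text
[425.27492015 -82.0532604    5.        ]
wz 0.03
t 46.0 at [425.6 -79.9  27.6] rot [-1.7997e+02 -8.0000e-02  1.4503e+02] gap 75.1 F [ 0.3 -0.  -0.9] delta tool mm [ 0.1 -0.5 24.1] rows 1.0
```

Call:
play_rows([
  {"x": 0,"y": -0.0003,"z": 0.017,"wx": 0,"wy": 0,"wz": 0,"grip": 0.7},
  {"x": 0,"y": 0,"z": 0.006,"wx": 0,"wy": 0,"wz": 0,"grip": 0.6},
  {"x": 0,"y": 0,"z": 0,"wx": 0,"wy": 0,"wz": 0,"grip": 0.36},
  {"x": 0,"y": 0,"z": 0,"wx": 0,"wy": 0,"wz": 0,"grip": 0.36},
  {"x": 0,"y": 0,"z": 0,"wx": 0,"wy": 0,"wz": 0,"grip": 0.36},
  {"x": 0,"y": 0,"z": 0,"wx": 0,"wy": 0,"wz": 0,"grip": 0.36},
], squeeze=8)

```text
clock: 46.75
eef_pos: [426.1, -80.4, 5.5]
eef_rot: [3.141, 0.001, 2.531]
wrist_force: [-0.1, 0.7, 6.4]
finger_gap: 39.4
```

Call:
play_rows([
  {"x": 0,"y": 0,"z": 0,"wx": 0,"wy": 0,"wz": 0,"grip": 0.5},
  {"x": 0,"y": 0,"z": 0,"wx": 0,"wy": 0,"wz": 0,"grip": 0.65},
  {"x": 0,"y": 0,"z": 0,"wx": 0,"wy": 0,"wz": 10,"grip": 0.65},
  {"x": 0,"y": 0,"z": 0,"wx": 0,"wy": 0,"wz": 10,"grip": 0.65},
  {"x": 0,"y": 0,"z": 0,"wx": 0,"wy": 0,"wz": 10,"grip": 0.65},
  {"x": 0,"y": 0,"z": 0,"wx": 0,"wy": 0,"wz": 10,"grip": 0.65},
  {"x": 0,"y": 0,"z": 0,"wx": 0,"wy": 0,"wz": 10,"grip": 0.65},
  {"x": 0,"y": 0,"z": 0,"wx": 0,"wy": 0,"wz": 10,"grip": 0.65},
  {"x": 0,"y": 0,"z": 0,"wx": 0,"wy": 0,"wz": 10,"grip": 0.65},
  {"x": 0,"y": 0,"z": 0,"wx": 0,"wy": 0,"wz": 10,"grip": 0.65},
  {"x": 0,"y": 0,"z": 0,"wx": 0,"wy": 0,"wz": 10,"grip": 0.65},
  {"x": 0,"y": 0,"z": 0,"wx": 0,"wy": 0,"wz": 0,"grip": 0.65},
])

```text
clock: 48.25
eef_pos: [425.6, -80.2, 4.9]
eef_rot: [-3.141, 0.0, 0.961]
wrist_force: [0.4, -0.5, -0.1]
finger_gap: 61.3
```

Call:
play_rows([
  {"x": 0,"y": 0,"z": 0,"wx": 0,"wy": 0,"wz": 0,"grip": 0.36},
  {"x": 0,"y": 0,"z": 0,"wx": 0,"wy": 0,"wz": 0,"grip": 0.36},
  {"x": 0,"y": 0,"z": 0,"wx": 0,"wy": 0,"wz": 0,"grip": 0.36},
  {"x": 0,"y": 0,"z": 0,"wx": 0,"wy": 0,"wz": 0,"grip": 0.36},
  {"x": 0,"y": 0,"z": -0.01,"wx": 0,"wy": 0,"wz": 0,"grip": 0.36},
  {"x": 0,"y": 0,"z": -0.03,"wx": 0,"wy": 0,"wz": 0,"grip": 0.36},
  {"x": 0,"y": 0,"z": -0.04,"wx": 0,"wy": 0,"wz": 0,"grip": 0.36},
  {"x": 0,"y": 0,"z": -0.03,"wx": 0,"wy": 0,"wz": 0,"grip": 0.36},
  {"x": 0,"y": 0,"z": 0,"wx": 0,"wy": 0,"wz": 0,"grip": 0.36},
], squeeze=20)

```text
clock: 49.38
eef_pos: [426.6, -80.5, 117.2]
eef_rot: [3.137, -0.001, 0.96]
wrist_force: [0.0, -0.5, 0.2]
finger_gap: 38.9
```

```bash
python3 -c "
from h import *
p,d=cam('scene');save('scene17.png',p,(80,220,200,360),5)
go([544.5,-9.5,100],55)"
```

```text
wz 0.03
t 49.42 at [425.9 -80.3 115.6] rot [ 1.7989e+02 -3.0000e-02  5.5030e+01] gap 38.2 F [ 0.3  0.2 -1.3] delta tool mm [126.1  56.5  15.6] rows 3.0
```

View pics/scene17.png

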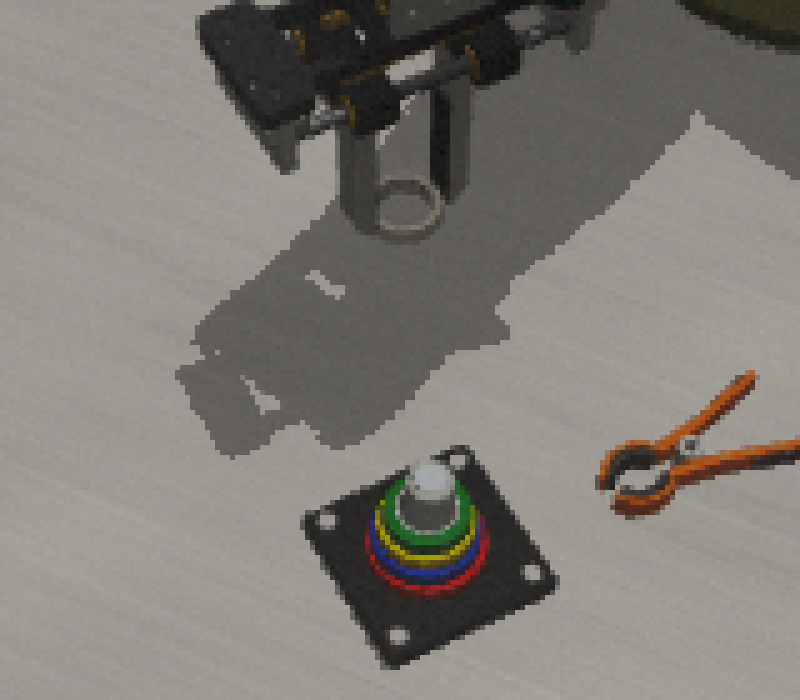

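White is held. I'll take it to the post.

Call:
play_rows([
  {"x": 0.042,"y": 0.0188,"z": 0,"wx": 0,"wy": 0,"wz": 0,"grip": 0.36},
  {"x": 0.042,"y": 0.0188,"z": 0,"wx": 0,"wy": 0,"wz": 0,"grip": 0.36},
  {"x": 0.042,"y": 0.0188,"z": 0.005,"wx": 0,"wy": 0,"wz": 0,"grip": 0.36},
  {"x": 0,"y": 0,"z": 0.01,"wx": 0,"wy": 0,"wz": 0,"grip": 0.36},
  {"x": 0,"y": 0,"z": 0,"wx": 0,"wy": 0,"wz": 0,"grip": 0.36},
  {"x": 0,"y": 0,"z": 0,"wx": 0,"wy": 0,"wz": 0,"grip": 0.36},
], squeeze=20)

```text
clock: 50.18
eef_pos: [543.4, -9.9, 99.9]
eef_rot: [-3.141, 0.0, 0.96]
wrist_force: [0.1, 0.2, -0.1]
finger_gap: 39.0
```

```bash
python3 -c "
from h import *
go([544.5,-9.5,76],55)"
```

```text
wz -0.02
t 50.17 at [543.4  -9.9  99.9] rot [-1.7997e+02  2.0000e-02  5.4980e+01] gap 39.0 F [ 0.1  0.2 -0.1] delta tool mm [ 1.   0.7 23.9] rows 1.0
```

Call:
play_rows([
  {"x": 0.0007,"y": 0.0004,"z": 0.009,"wx": 0,"wy": 0,"wz": 0,"grip": 0.36},
  {"x": 0,"y": 0,"z": 0.006,"wx": 0,"wy": 0,"wz": 0,"grip": 0.36},
  {"x": 0,"y": 0,"z": 0.004,"wx": 0,"wy": 0,"wz": 0,"grip": 0.36},
  {"x": 0,"y": 0,"z": 0.004,"wx": 0,"wy": 0,"wz": 0,"grip": 0.36},
  {"x": 0,"y": 0,"z": 0.003,"wx": 0,"wy": 0,"wz": 0,"grip": 0.36},
  {"x": 0,"y": 0,"z": 0,"wx": 0,"wy": 0,"wz": 0,"grip": 0.36},
], squeeze=20)

```text
clock: 50.92
eef_pos: [544.7, -9.0, 73.8]
eef_rot: [-3.141, 0.0, 0.96]
wrist_force: [0.2, 0.3, -0.9]
finger_gap: 38.7
```

```bash
python3 -c "
from h import *
go([544.5,-9.5,57.5],55)"
```

```text
wz 0.02
t 50.92 at [544.7  -9.   73.8] rot [-1.7999e+02  1.0000e-02  5.5020e+01] gap 38.7 F [ 0.2  0.3 -0.9] delta tool mm [-0.5  0.1 16.3] rows 1.0
```

Call:
play_rows([
  {"x": -0.0003,"y": 0,"z": 0.006,"wx": 0,"wy": 0,"wz": 0,"grip": 0.36},
  {"x": 0,"y": 0,"z": 0.007,"wx": 0,"wy": 0,"wz": 0,"grip": 0.36},
  {"x": 0,"y": 0,"z": 0.003,"wx": 0,"wy": 0,"wz": 0,"grip": 0.36},
  {"x": 0,"y": 0,"z": 0,"wx": 0,"wy": 0,"wz": 0,"grip": 0.36},
  {"x": 0,"y": 0,"z": 0,"wx": 0,"wy": 0,"wz": 0,"grip": 0.36},
], squeeze=20)

```text
clock: 51.55
eef_pos: [544.7, -9.3, 58.1]
eef_rot: [3.141, -0.0, 0.96]
wrist_force: [-0.5, -0.2, -0.5]
finger_gap: 38.7
```

Call:
play_rows([
  {"x": 0,"y": 0,"z": 0,"wx": 0,"wy": 0,"wz": 0,"grip": 0.5},
  {"x": 0,"y": 0,"z": 0,"wx": 0,"wy": 0,"wz": 0,"grip": 0.6},
  {"x": 0,"y": 0,"z": 0,"wx": 0,"wy": 0,"wz": 0,"grip": 0.7},
  {"x": 0,"y": 0,"z": -0.03,"wx": 0,"wy": 0,"wz": 0,"grip": 0.75},
  {"x": 0,"y": 0,"z": -0.04,"wx": 0,"wy": 0,"wz": 0,"grip": 0.8},
  {"x": 0,"y": 0,"z": 0,"wx": 0,"wy": 0,"wz": 0,"grip": 0.8},
])

```text
clock: 52.3
eef_pos: [546.0, -9.4, 130.8]
eef_rot: [3.137, -0.003, 0.96]
wrist_force: [-0.0, -0.3, -1.0]
finger_gap: 74.9
```

```bash
python3 -c "
from h import *
p,d=cam('scene');save('scene18.png',p,(120,220,240,360),6);save('scene18c.png',p,(145,195,300,370),10)
go([400,110,100],145)"
```

```text
wz -89.98
t 52.35 at [545.1  -9.3 128.8] rot [ 1.7989e+02 -6.0000e-02  5.5020e+01] gap 75.3 F [-0.9 -0.1  0.2] delta tool mm [187.2  14.5  28.8] rows 4.0
```

View pics/scene18.png

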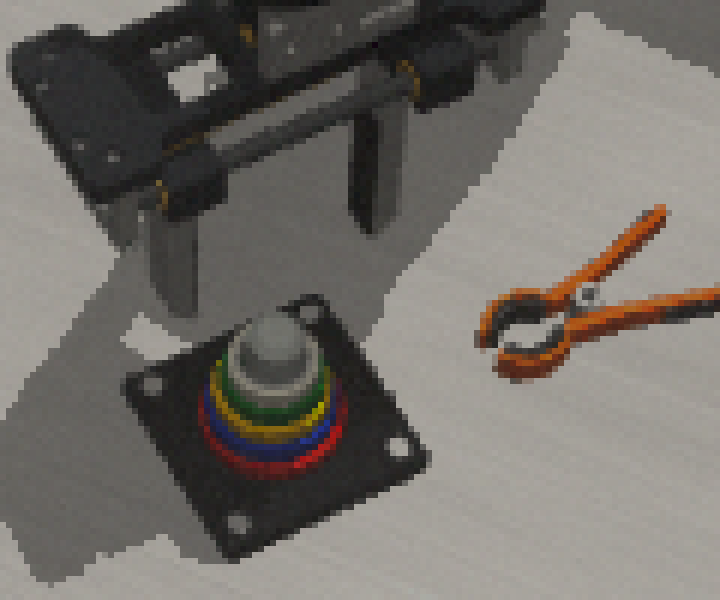

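View pics/scene18c.png

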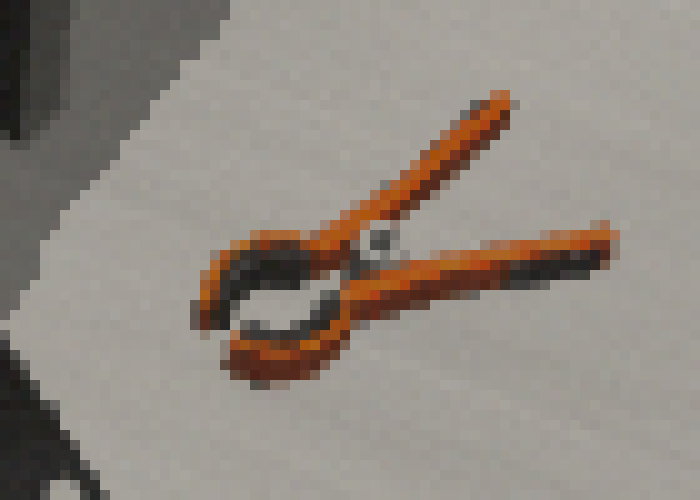

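```bash
python3 -c "
from h import *
f=lambda x,y,z:pix2plane('scene',300+x/10-.5,145+y/10-.5,z)[:2]
pin=f(381,238,14);a=f(506,97,13);b=f(608,230,13);print(pin,a,b,(a+b)/2)
d=pin-(a+b)/2;print(np.degrees(np.arctan2(d[1],d[0])),np.hypot(*d),np.linalg.norm(a-b))
t=np.array([400,110.]);
u=d/np.hypot(*d);print('tail mid 37 behind',pin-37*u,'42',pin-42*u)
p,d=cam('scene');X=cloud('scene',d)
m=(np.hypot(X[...,0]-544.5,X[...,1]+9.5)<24)&(X[...,2]>0)
r=np.hypot(X[...,0]-544.5,X[...,1]+9.5)
print(np.histogram(X[...,2][m&(r>14)&(r<20)],bins=range(40,90,3)))
"
```

```text
[426.22027057  85.96267395] [367.81057953  98.62449309] [396.54926683 139.00922846] [382.17992318 118.81686078]
-36.72301189943597 54.94497055961281 49.56651085662988
tail mid 37 behind [396.56345509 108.08671734] 42 [392.55577732 111.07645293]
(array([ 0,  2,  0,  5, 11,  2, 11, 33,  1,  0,  1,  0,  0,  0,  0,  0]), array([40, 43, 46, 49, 52, 55, 58, 61, 64, 67, 70, 73, 76, 79, 82, 85, 88]))
```

All plates are stacked, and depth puts the white plate's top at about 62 mm. Next I'll turn to 145° and go to the clip.

Call:
play_rows([
  {"x": 0,"y": 0,"z": 0,"wx": 0,"wy": 0,"wz": -10,"grip": 0.8},
  {"x": 0,"y": 0,"z": 0,"wx": 0,"wy": 0,"wz": -10,"grip": 0.8},
  {"x": 0,"y": 0,"z": 0,"wx": 0,"wy": 0,"wz": -10,"grip": 0.8},
  {"x": 0,"y": 0,"z": 0,"wx": 0,"wy": 0,"wz": -10,"grip": 0.8},
  {"x": 0,"y": 0,"z": 0,"wx": 0,"wy": 0,"wz": -10,"grip": 0.8},
  {"x": 0,"y": 0,"z": 0,"wx": 0,"wy": 0,"wz": -10,"grip": 0.8},
  {"x": 0,"y": 0,"z": 0,"wx": 0,"wy": 0,"wz": -10,"grip": 0.8},
  {"x": 0,"y": 0,"z": 0,"wx": 0,"wy": 0,"wz": -10,"grip": 0.8},
  {"x": 0,"y": 0,"z": 0,"wx": 0,"wy": 0,"wz": -10,"grip": 0.8},
  {"x": 0.047,"y": 0.0035,"z": 0,"wx": 0,"wy": 0,"wz": 0,"grip": 0.8},
  {"x": 0.047,"y": 0.0035,"z": 0,"wx": 0,"wy": 0,"wz": 0,"grip": 0.8},
  {"x": 0.047,"y": 0.0035,"z": 0,"wx": 0,"wy": 0,"wz": 0,"grip": 0.8},
  {"x": 0.047,"y": 0.0035,"z": 0.02,"wx": 0,"wy": 0,"wz": 0,"grip": 0.8},
  {"x": 0,"y": 0,"z": 0.035,"wx": 0,"wy": 0,"wz": 0,"grip": 0.8},
  {"x": 0,"y": 0,"z": 0.03,"wx": 0,"wy": 0,"wz": 0,"grip": 0.8},
  {"x": 0,"y": 0,"z": 0.01,"wx": 0,"wy": 0,"wz": 0,"grip": 0.8},
  {"x": 0,"y": 0,"z": 0,"wx": 0,"wy": 0,"wz": 0,"grip": 0.8},
  {"x": 0,"y": 0,"z": 0,"wx": 0,"wy": 0,"wz": 0,"grip": 0.8},
])

```text
clock: 54.65
eef_pos: [399.1, 110.0, 33.7]
eef_rot: [3.141, 0.001, 2.531]
wrist_force: [0.9, 0.4, 0.3]
finger_gap: 75.4
```

```bash
python3 -c "
from h import *
p,d=cam('scene');save('scene19.png',p,(115,195,280,380),8)
go([397.5,109.2,2],144.5)"
```

```text
wz 0.51
t 54.7 at [399.2 110.   33.7] rot [1.7994e+02 6.0000e-02 1.4501e+02] gap 75.3 F [ 0.5 -0.7  1.1] delta tool mm [ 0.9 -1.6 31.7] rows 1.0
```

View pics/scene19.png

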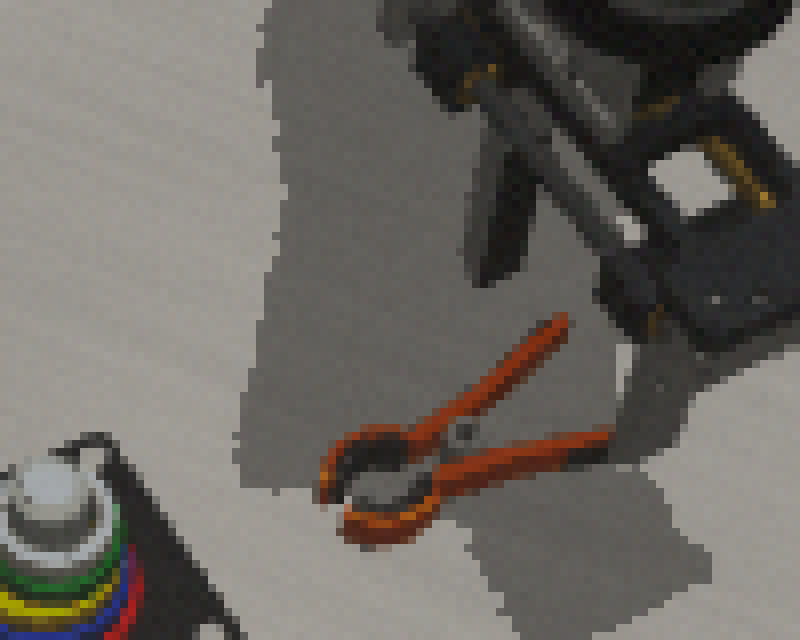

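Call:
play_rows([
  {"x": 0.0005,"y": -0.001,"z": 0.02,"wx": 0,"wy": 0,"wz": 0,"grip": 0.8},
  {"x": 0,"y": 0,"z": 0.01,"wx": 0,"wy": 0,"wz": 0,"grip": 0.8},
  {"x": 0,"y": 0,"z": 0,"wx": 0,"wy": 0,"wz": 0,"grip": 0.6},
  {"x": 0,"y": 0,"z": 0,"wx": 0,"wy": 0,"wz": 0,"grip": 0.6},
  {"x": 0,"y": 0,"z": 0,"wx": 0,"wy": 0,"wz": 0,"grip": 0.5},
  {"x": 0,"y": 0,"z": 0,"wx": 0,"wy": 0,"wz": 0,"grip": 0},
  {"x": 0,"y": 0,"z": 0,"wx": 0,"wy": 0,"wz": 0,"grip": 0},
  {"x": 0,"y": 0,"z": 0,"wx": 0,"wy": 0,"wz": 0,"grip": 0},
  {"x": 0,"y": 0,"z": 0,"wx": 0,"wy": 0,"wz": 0,"grip": 0},
  {"x": 0,"y": 0,"z": 0,"wx": 0,"wy": 0,"wz": 0,"grip": 0},
  {"x": 0,"y": 0,"z": 0,"wx": 0,"wy": 0,"wz": 0,"grip": 0},
  {"x": 0,"y": 0,"z": 0,"wx": 0,"wy": 0,"wz": 0,"grip": 0},
], squeeze=25)

```text
clock: 56.2
eef_pos: [398.1, 109.6, 3.4]
eef_rot: [3.141, 0.001, 2.531]
wrist_force: [-1.1, 0.2, 6.6]
finger_gap: 23.3
```

Call:
play_rows([
  {"x": 0,"y": 0,"z": -0.01,"wx": 0,"wy": 0,"wz": 0,"grip": 0},
  {"x": 0,"y": 0,"z": -0.03,"wx": 0,"wy": 0,"wz": 0,"grip": 0},
  {"x": 0,"y": 0,"z": -0.04,"wx": 0,"wy": 0,"wz": 0,"grip": 0},
  {"x": 0,"y": 0,"z": -0.02,"wx": 0,"wy": 0,"wz": 0,"grip": 0},
  {"x": 0,"y": 0,"z": 0,"wx": 0,"wy": 0,"wz": 0,"grip": 0},
  {"x": 0,"y": 0,"z": 0,"wx": 0,"wy": 0,"wz": 0,"grip": 0},
], squeeze=25)

```text
clock: 56.95
eef_pos: [397.2, 109.3, 102.2]
eef_rot: [-3.141, -0.001, 2.531]
wrist_force: [0.1, -0.0, -0.9]
finger_gap: 23.5
```

```bash
python3 -c "
from h import *
p,d=cam('scene');save('scene20.png',p,(95,175,270,370),8)
p,d=cam('top');save('top20.png',p,(210,290,230,330),8)
go([486.6,31.7,110],145)"
```

```text
wz 0.02
t 57.05 at [397.1 109.3 102. ] rot [-1.7992e+02 -7.0000e-02  1.4502e+02] gap 23.2 F [ 0.8  1.  -0.7] delta tool mm [-117.8  -12.3   -8. ] rows 2.0
```

View pics/scene20.png

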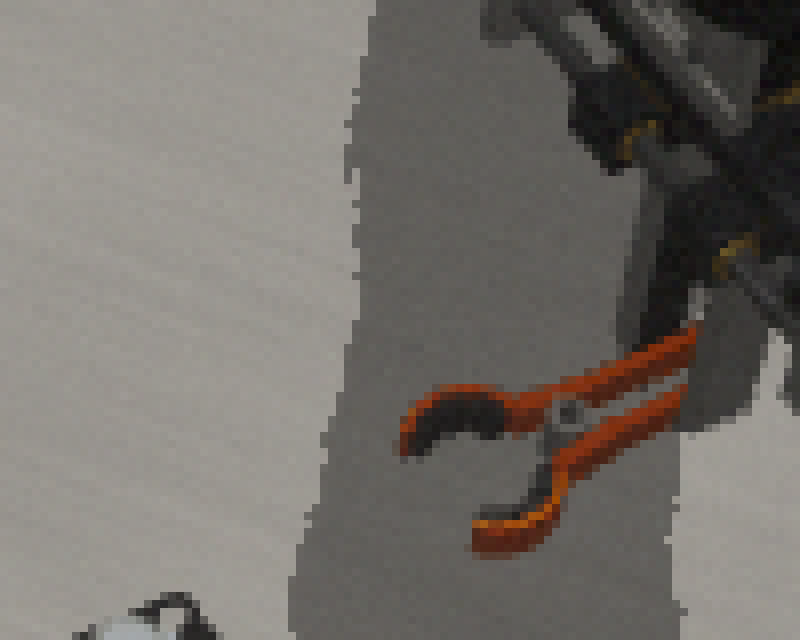

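View pics/top20.png

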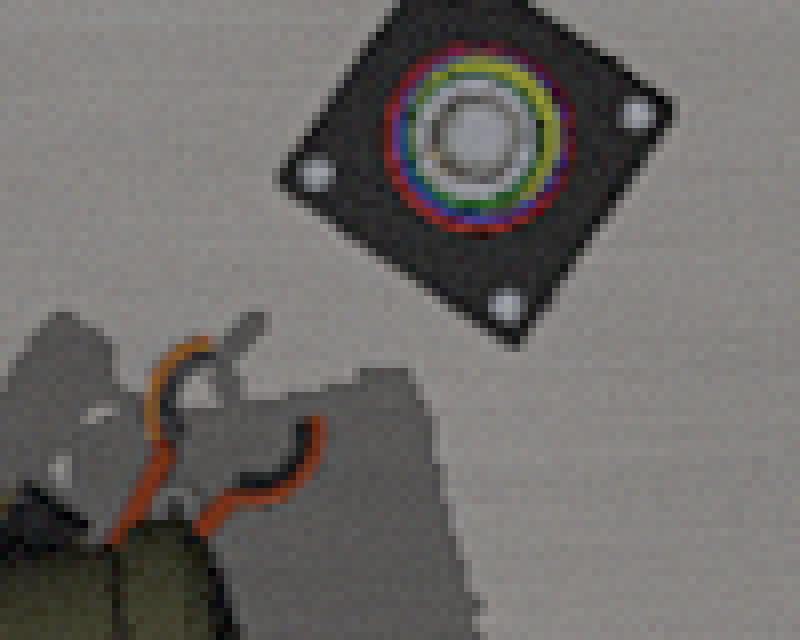

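```bash
python3 -c "
from h import *
fs=lambda x,y,z=113:pix2plane('scene',270+x/8-.5,95+y/8-.5,z)[:2]
ft=lambda x,y,z=113:pix2plane('top',230+x/8-.5,210+y/8-.5,z)[:2]
tcp=np.array([397.1,109.3])
for n,pin,m in(('scene',fs(570,410),(fs(408,422)+fs(478,522))/2),('top',ft(182,498),(ft(210,340)+ft(320,420))/2)):
    d=m-pin;a=np.degrees(np.arctan2(d[1],d[0]));u=d/np.hypot(*d);eye=pin+32*u
    e=eye-tcp
    print(n,'pin',pin,'mid',m,'ang',a,'len',np.hypot(*d),'eye',eye,'eye-tcp',e,'along',e@[np.cos(np.radians(-35)),np.sin(np.radians(-35))],'perp',e@[np.sin(np.radians(35)),np.cos(np.radians(35))])
"
```

```text
scene pin [429.56521211  82.72756957] mid [468.04628806  56.97060758] ang -33.79601769248078 len 46.30566160245096 eye [456.15795234  64.92795814] eye-tcp [ 59.05795234 -44.37204186] along 73.82820003791754 perp -2.4731989567091555
top pin [433.09859631  83.30271806] mid [467.96874356  57.94745314] ang -36.02216921031413 len 43.113995738241236 eye [458.97986046  64.48357445] eye-tcp [ 61.87986046 -44.81642555] along 76.39465985088715 perp -1.2186367651187227
```

Call:
play_rows([
  {"x": -0.038,"y": -0.0039,"z": 0,"wx": 0,"wy": 0,"wz": 0,"grip": 0},
  {"x": -0.038,"y": -0.0039,"z": 0,"wx": 0,"wy": 0,"wz": 0,"grip": 0},
  {"x": -0.038,"y": -0.0039,"z": 0,"wx": 0,"wy": 0,"wz": 0,"grip": 0},
  {"x": 0,"y": 0,"z": 0.009,"wx": 0,"wy": 0,"wz": 0,"grip": 0},
  {"x": 0,"y": 0,"z": 0,"wx": 0,"wy": 0,"wz": 0,"grip": 0},
  {"x": 0,"y": 0,"z": 0,"wx": 0,"wy": 0,"wz": 0,"grip": 0},
], squeeze=25)

```text
clock: 57.8
eef_pos: [483.7, 35.1, 93.8]
eef_rot: [-3.141, -0.001, 2.532]
wrist_force: [-1.0, -0.4, -0.7]
finger_gap: 23.4
```

```bash
python3 -c "
from h import *
p,d=cam('scene');save('scene21.png',p,(130,200,250,340),8)
p,d=cam('top');save('top21.png',p,(190,260,250,340),8)
go([483.7,34.4,90],145)"
```

```text
wz 0.07
t 57.9 at [484.1  35.   94.2] rot [1.7999e+02 1.0000e-02 1.4507e+02] gap 23.5 F [ 0.5  0.3 -0.4] delta tool mm [-0.1 -0.7  4.2] rows 1.0
```

View pics/scene21.png

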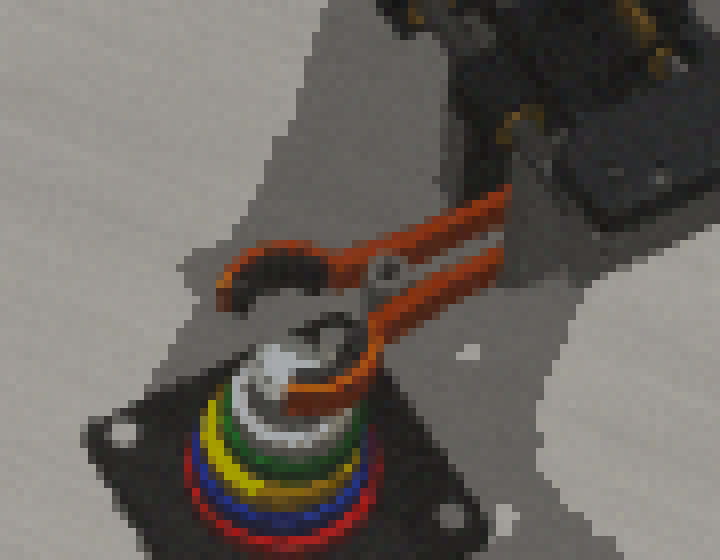

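View pics/top21.png

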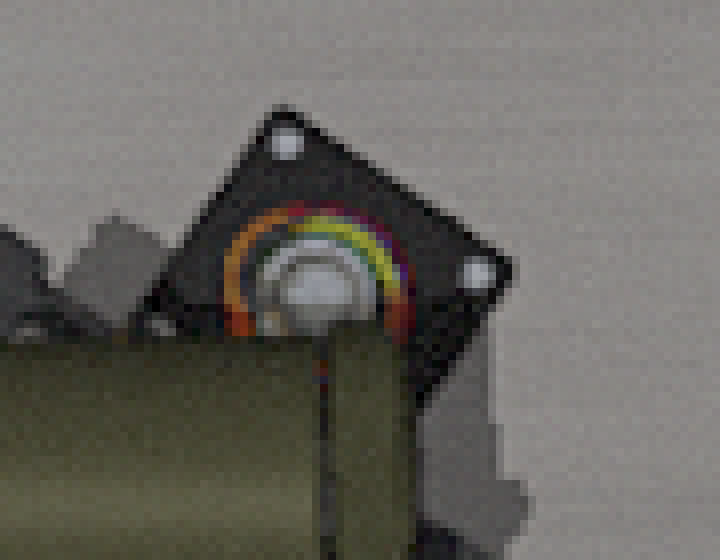

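```bash
python3 -c "
from h import *
fs=lambda x,y,z=104.6:pix2plane('scene',250+x/8-.5,130+y/8-.5,z)[:2]
ft=lambda x,y,z=104.6:pix2plane('top',250+x/8-.5,190+y/8-.5,z)[:2]
pin=fs(387,267);m=(fs(224,283)+fs(290,386))/2;d=m-pin;u=d/np.hypot(*d);print('pin',pin,'eye',pin+32*u,np.degrees(np.arctan2(d[1],d[0])),np.hypot(*d))
print('post tip scene',pix2plane('scene',250+283/8-.5,130+360/8-.5,78)[:2], 'top',pix2plane('top',250+320/8-.5,190+285/8-.5,78)[:2])
print('top jaw outer L,R at row 290:',ft(228,290),ft(408,290),'tip of left jaw',ft(288,215))
"
```

```text
pin [516.38586009   7.97435359] eye [543.48799858  -9.0395845 ] -32.11941258170287 46.181513689207144
post tip scene [544.30163239 -13.01293996] top [545.92209358  -9.14433462]
top jaw outer L,R at row 290: [543.44052176  19.68482753] [542.59446753 -35.79733573] tip of left jaw [566.31715638   0.80251912]
```

The estimated eye is within about 1.5 mm of the post axis. I'll lower gently and watch the forces.

Call:
play_rows([
  {"x": -0.001,"y": 0,"z": 0.006,"wx": 0,"wy": 0,"wz": 0,"grip": 0},
  {"x": 0,"y": 0,"z": 0.005,"wx": 0,"wy": 0,"wz": 0,"grip": 0},
  {"x": 0,"y": 0,"z": 0.004,"wx": 0,"wy": 0,"wz": 0,"grip": 0},
  {"x": 0,"y": 0,"z": 0.004,"wx": 0,"wy": 0,"wz": 0,"grip": 0},
  {"x": 0,"y": 0,"z": 0,"wx": 0,"wy": 0,"wz": 0,"grip": 0},
  {"x": 0,"y": 0,"z": 0,"wx": 0,"wy": 0,"wz": 0,"grip": 0},
], squeeze=25)

```text
clock: 58.65
eef_pos: [485.2, 33.9, 75.0]
eef_rot: [3.142, 0.0, 2.531]
wrist_force: [0.0, 0.4, -0.4]
finger_gap: 23.6
```

```bash
python3 -c "
from h import *
p,d=cam('scene');save('scene22.png',p,(130,200,250,340),8)
go([483.7,34.4,66],145)"
```

```text
wz 0.02
t 58.7 at [485.2  33.9  75.1] rot [1.7999e+02 1.0000e-02 1.4502e+02] gap 23.0 F [ 0.1 -0.1 -0.5] delta tool mm [ 1.5 -0.5  9.1] rows 1.0
```

View pics/scene22.png

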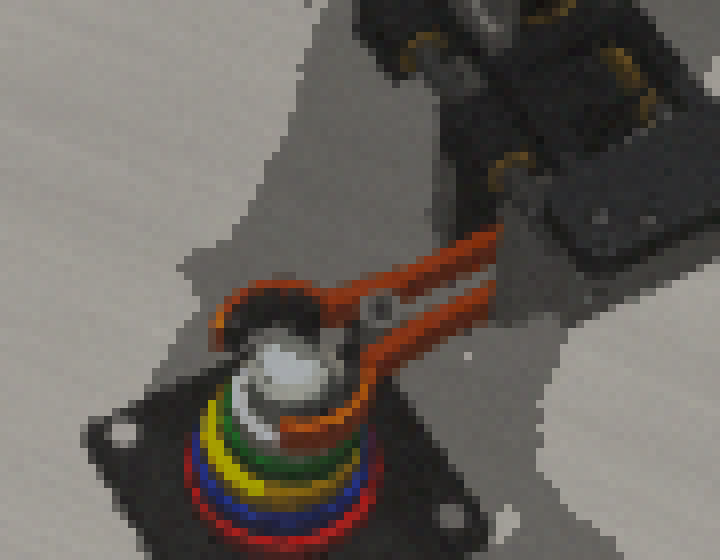

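The jaws surround the post tip with no contact force. I'll go down to the white plate.

Call:
play_rows([
  {"x": 0,"y": 0,"z": 0.004,"wx": 0,"wy": 0,"wz": 0,"grip": 0},
  {"x": 0,"y": 0,"z": 0.003,"wx": 0,"wy": 0,"wz": 0,"grip": 0},
  {"x": 0,"y": 0,"z": 0.001,"wx": 0,"wy": 0,"wz": 0,"grip": 0},
  {"x": 0,"y": 0,"z": 0,"wx": 0,"wy": 0,"wz": 0,"grip": 0},
  {"x": 0,"y": 0,"z": 0,"wx": 0,"wy": 0,"wz": 0,"grip": 0},
], squeeze=25)

```text
clock: 59.32
eef_pos: [485.2, 33.9, 67.0]
eef_rot: [3.142, 0.0, 2.531]
wrist_force: [0.2, -0.0, -0.9]
finger_gap: 23.5
```

```bash
python3 -c "
from h import *
import time
go([485,34,65.4],145)"
```

```text
wz 0.02
t 59.33 at [485.2  33.9  67. ] rot [1.8000e+02 1.0000e-02 1.4502e+02] gap 23.5 F [ 0.2 -0.  -0.9] delta tool mm [ 0.2 -0.1  1.6] rows 1.0
```

Call:
play_rows([
  {"x": 0,"y": 0,"z": 0.001,"wx": 0,"wy": 0,"wz": 0,"grip": 0},
  {"x": 0,"y": 0,"z": 0,"wx": 0,"wy": 0,"wz": 0,"grip": 0},
  {"x": 0,"y": 0,"z": 0,"wx": 0,"wy": 0,"wz": 0,"grip": 0},
], squeeze=25)

```text
clock: 59.7
eef_pos: [485.1, 33.9, 65.9]
eef_rot: [-3.142, -0.0, 2.531]
wrist_force: [0.5, 0.6, -0.6]
finger_gap: 23.5
```

Call:
play_rows([
  {"x": 0,"y": 0,"z": 0.0005,"wx": 0,"wy": 0,"wz": 0,"grip": 0},
  {"x": 0,"y": 0,"z": 0,"wx": 0,"wy": 0,"wz": 0,"grip": 0},
  {"x": 0,"y": 0,"z": 0,"wx": 0,"wy": 0,"wz": 0,"grip": 0},
], squeeze=25)

```text
clock: 60.08
eef_pos: [485.2, 33.9, 65.5]
eef_rot: [3.142, 0.0, 2.531]
wrist_force: [-0.6, -0.1, -0.3]
finger_gap: 23.6
```

Call:
play_rows([
  {"x": 0,"y": 0,"z": 0.0005,"wx": 0,"wy": 0,"wz": 0,"grip": 0},
  {"x": 0,"y": 0,"z": 0,"wx": 0,"wy": 0,"wz": 0,"grip": 0},
  {"x": 0,"y": 0,"z": 0,"wx": 0,"wy": 0,"wz": 0,"grip": 0},
], squeeze=25)

```text
clock: 60.45
eef_pos: [485.2, 34.0, 65.0]
eef_rot: [3.142, 0.0, 2.531]
wrist_force: [-1.4, 0.6, 1.5]
finger_gap: 23.6
```

Call:
play_rows([
  {"x": 0,"y": 0,"z": 0.0005,"wx": 0,"wy": 0,"wz": 0,"grip": 0},
  {"x": 0,"y": 0,"z": 0,"wx": 0,"wy": 0,"wz": 0,"grip": 0},
  {"x": 0,"y": 0,"z": 0,"wx": 0,"wy": 0,"wz": 0,"grip": 0},
], squeeze=25)

```text
clock: 60.82
eef_pos: [485.2, 34.0, 64.5]
eef_rot: [3.142, 0.0, 2.531]
wrist_force: [-2.8, 1.4, 4.5]
finger_gap: 23.1
```

```bash
python3 -c "
from h import *
p,d=cam('scene');save('scene23.png',p,(140,200,255,325),11)
go([485,34,65.4],145)"
```

```text
wz 0.02
t 60.88 at [485.2  34.   64.5] rot [180.     0.   145.02] gap 23.1 F [-1.9  1.2  3.1] delta tool mm [ 0.2 -0.1 -0.9] rows 1.0
```

View pics/scene23.png

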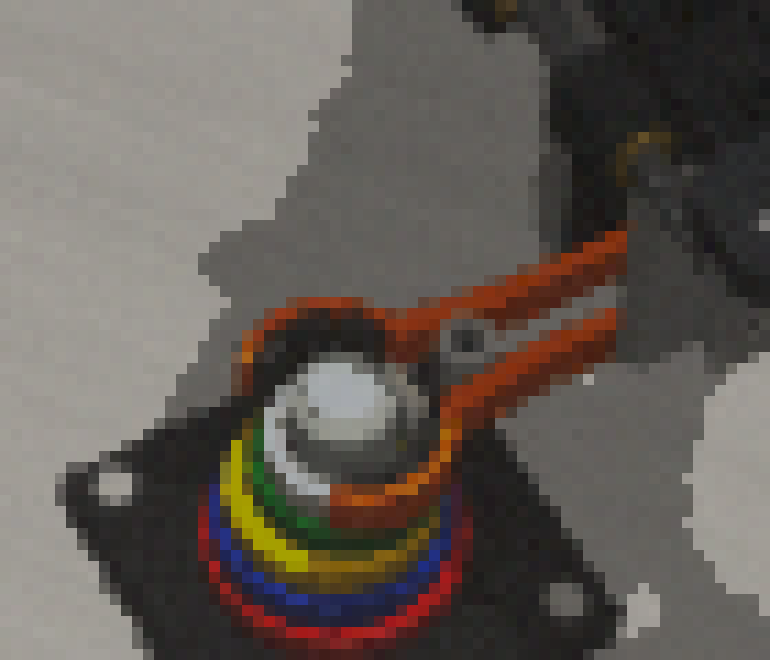

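There's a light contact of about 3–4 N at TCP z of about 65, so the clip is down on the white plate. I'll back off slightly and let it close gradually.

Call:
play_rows([
  {"x": 0,"y": 0,"z": -0.0003,"wx": 0,"wy": 0,"wz": 0,"grip": 0.28},
  {"x": 0,"y": 0,"z": 0,"wx": 0,"wy": 0,"wz": 0,"grip": 0.31},
  {"x": 0,"y": 0,"z": 0,"wx": 0,"wy": 0,"wz": 0,"grip": 0.34},
  {"x": 0,"y": 0,"z": 0,"wx": 0,"wy": 0,"wz": 0,"grip": 0.37},
  {"x": 0,"y": 0,"z": 0,"wx": 0,"wy": 0,"wz": 0,"grip": 0.4},
  {"x": 0,"y": 0,"z": 0,"wx": 0,"wy": 0,"wz": 0,"grip": 0.43},
  {"x": 0,"y": 0,"z": 0,"wx": 0,"wy": 0,"wz": 0,"grip": 0.46},
  {"x": 0,"y": 0,"z": 0,"wx": 0,"wy": 0,"wz": 0,"grip": 0.5},
  {"x": 0,"y": 0,"z": 0,"wx": 0,"wy": 0,"wz": 0,"grip": 0.6},
  {"x": 0,"y": 0,"z": 0,"wx": 0,"wy": 0,"wz": 0,"grip": 0.7},
  {"x": 0,"y": 0,"z": 0,"wx": 0,"wy": 0,"wz": 0,"grip": 0.8},
  {"x": 0,"y": 0,"z": 0,"wx": 0,"wy": 0,"wz": 0,"grip": 0.8},
], squeeze=25)

```text
clock: 62.38
eef_pos: [485.1, 34.0, 64.7]
eef_rot: [-3.142, -0.0, 2.531]
wrist_force: [-0.2, 0.4, -0.2]
finger_gap: 74.7
```

```bash
python3 -c "
from h import *
p,d=cam('scene');save('scene24.png',p,(140,200,255,325),11)
go([485,34,65.4],145)"
```

```text
wz 0.02
t 62.42 at [485.2  33.9  64.7] rot [180.    -0.   145.02] gap 75.3 F [-0.1 -0.5  1.6] delta tool mm [ 0.2 -0.  -0.7] rows 1.0
```

View pics/scene24.png

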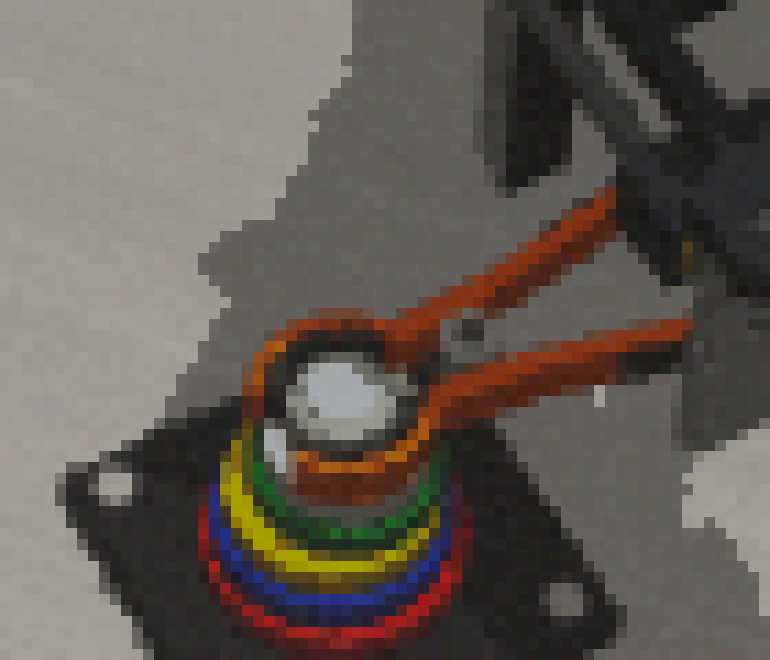

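The clip has closed on the post. I'll retreat and check it's flat and snug.

Call:
play_rows([
  {"x": 0,"y": 0,"z": -0.02,"wx": 0,"wy": 0,"wz": 0,"grip": 0.85},
  {"x": 0,"y": 0,"z": -0.05,"wx": 0,"wy": 0,"wz": 0,"grip": 0.85},
  {"x": 0,"y": 0,"z": -0.04,"wx": 0,"wy": 0,"wz": 0,"grip": 0.85},
  {"x": 0.05,"y": 0,"z": 0,"wx": 0,"wy": 0,"wz": 0,"grip": 0.85},
  {"x": 0.05,"y": 0.02,"z": 0,"wx": 0,"wy": 0,"wz": 0,"grip": 0.85},
  {"x": 0.03,"y": 0.05,"z": 0,"wx": 0,"wy": 0,"wz": 0,"grip": 0.85},
  {"x": 0,"y": 0.06,"z": 0,"wx": 0,"wy": 0,"wz": 0,"grip": 0.85},
  {"x": 0,"y": 0.06,"z": 0,"wx": 0,"wy": 0,"wz": 0,"grip": 0.85},
  {"x": 0,"y": 0,"z": 0,"wx": 0,"wy": 0,"wz": 0,"grip": 0.85},
])

```text
clock: 63.55
eef_pos: [488.2, 266.4, 173.2]
eef_rot: [-3.14, -0.001, 2.533]
wrist_force: [-0.6, -0.2, -0.1]
finger_gap: 80.2
```

```bash
python3 -c "
from h import *
for n,c in(('scene',(130,215,250,350)),('top',(195,275,245,335))):
    p,d=cam(n);save(n+'25.png',p,c,8);X=cloud(n,d)
    hsv=cv2.cvtColor(p,cv2.COLOR_RGB2HSV);m=(hsv[...,1]>150)&(hsv[...,0]>4)&(hsv[...,0]<20)
    r=np.hypot(X[...,0]-544.5,X[...,1]+9.5)
    m&=(r<115)&(X[...,0]<580)&(X[...,2]>40)&(X[...,2]<100)
    # along midline coordinate
    Q=X[m];a=(Q[:,0]-544.5)*.819-(Q[:,1]+9.5)*.574
    for lo in range(-100,30,15):
        k=(a>=lo)&(a<lo+15)
        if k.sum()>2: print(n,lo,k.sum(),np.round(np.percentile(Q[k,2],[20,50,80]),1))
    q=(r<9)&(X[...,2]>60)&(X[...,2]<95); print('tip z',np.median(X[...,2][q]))
go([485,34,65.4],145)"
```

```text
scene -100 12 [70.4 72.8 74. ]
scene -85 28 [71.2 73.2 76. ]
scene -70 33 [70.3 73.7 76. ]
scene -55 42 [69.5 73.5 75.4]
scene -40 38 [70.4 74.2 75.8]
scene -25 37 [70.1 74.4 76.8]
scene -10 27 [72.3 75.2 77.7]
scene 5 37 [67.9 73.2 76.5]
tip z 78.0875045916509
top -100 8 [73.1 73.9 74.5]
top -85 20 [72.3 74.2 75.9]
top -70 20 [72.5 74.7 76. ]
top -55 28 [73.2 75.4 76.3]
top -40 27 [73.5 75.7 77. ]
top -25 22 [72.9 75.1 76.5]
top -10 13 [72.5 75.4 77.3]
top 5 16 [44.8 75.  76.9]
tip z 78.01789664846387
wz 0.06
t 63.65 at [487.2 264.  174.1] rot [-1.7993e+02 -4.0000e-02  1.4506e+02] gap 79.9 F [-0.9 -0.4 -0.1] delta tool mm [-130.2 -189.7  108.7] rows 4.0
```

View pics/scene25.png

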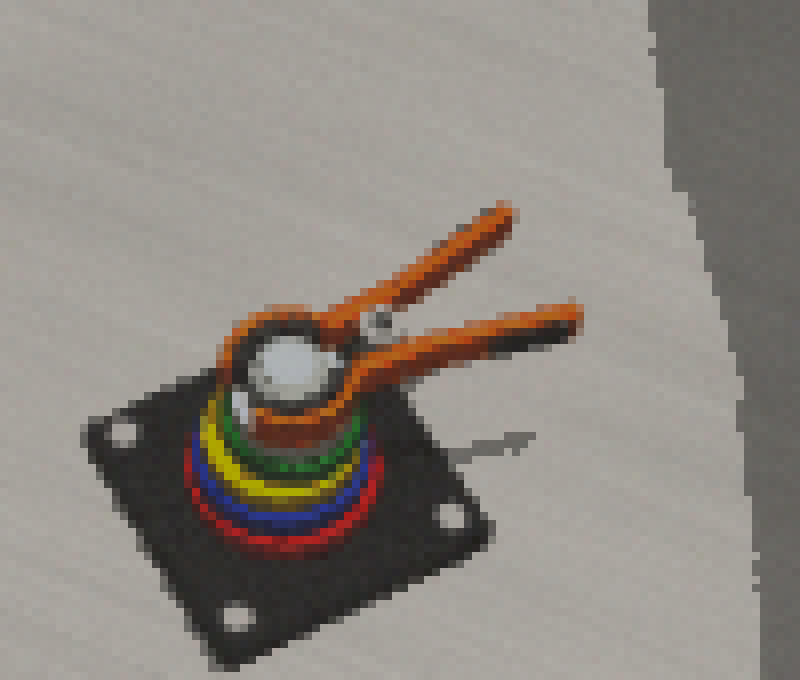

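View pics/top25.png

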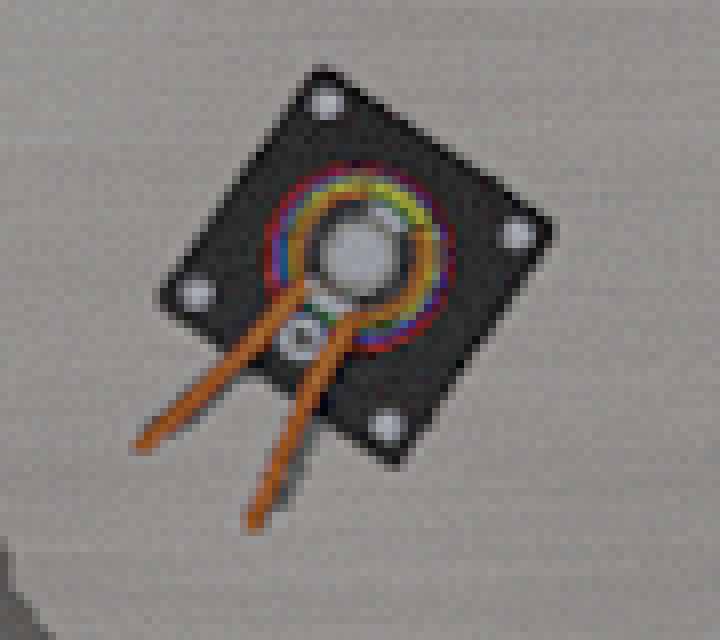

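```bash
python3 -c "
from h import *
def an(n,p,d,zlo,zhi,tag):
    X=cloud(n,d)
    hsv=cv2.cvtColor(p,cv2.COLOR_RGB2HSV);m=(hsv[...,1]>150)&(hsv[...,0]>4)&(hsv[...,0]<20)
    r=np.hypot(X[...,0]-544.5,X[...,1]+9.5)
    m&=(r<115)&(X[...,0]<580)&(X[...,2]>zlo)&(X[...,2]<zhi)
    Q=X[m];A=np.c_[(Q[:,0]-544.5)*.819-(Q[:,1]+9.5)*.574,(Q[:,0]-544.5)*.574+(Q[:,1]+9.5)*.819,np.ones(len(Q))]
    k=np.ones(len(Q),bool)
    for _ in range(15):
        s,*_=np.linalg.lstsq(A[k],Q[k,2],rcond=None);e=Q[:,2]-A@s;k=(e>-2.0)&(e<4)
    print(tag,n,k.sum(),'slope deg along,perp',np.degrees(s[:2]).round(2),'z at post',s[2].round(2),'at pin',(s[2]-32*s[0]).round(2))
ps={}
for n in('top','scene'):
    f=np.load(n+'0.npz');an(n,f['p'],f['d'],24,50,'start')
for i in range(3):
    for n in('top','scene'):
        p,d=cam(n);an(n,p,d,60,90,'now')
"
```

```text
start top 104 slope deg along,perp [0.46 0.15] z at post 36.65 at pin 36.39
start scene 118 slope deg along,perp [-0.1   0.98] z at post 36.07 at pin 36.12
now top 108 slope deg along,perp [ 1.06 -0.01] z at post 76.71 at pin 76.12
now scene 152 slope deg along,perp [0.84 0.28] z at post 75.71 at pin 75.24
now top 112 slope deg along,perp [0.17 0.6 ] z at post 75.55 at pin 75.45
now scene 134 slope deg along,perp [1.1  0.47] z at post 76.24 at pin 75.63
now top 128 slope deg along,perp [0.65 0.81] z at post 75.8 at pin 75.44
now scene 143 slope deg along,perp [ 1.65 -0.54] z at post 76.44 at pin 75.51
```

```bash
python3 -c "
from h import *
def an(n,p,d,zlo,zhi):
    X=cloud(n,d)
    hsv=cv2.cvtColor(p,cv2.COLOR_RGB2HSV);m=(hsv[...,1]>150)&(hsv[...,0]>4)&(hsv[...,0]<20)
    r=np.hypot(X[...,0]-544.5,X[...,1]+9.5)
    m&=(r<115)&(X[...,0]<580)&(X[...,2]>zlo)&(X[...,2]<zhi)
    Q=X[m];A=np.c_[(Q[:,0]-544.5)*.819-(Q[:,1]+9.5)*.574,(Q[:,0]-544.5)*.574+(Q[:,1]+9.5)*.819,np.ones(len(Q))]
    k=np.ones(len(Q),bool)
    for _ in range(15):
        s,*_=np.linalg.lstsq(A[k],Q[k,2],rcond=None);e=Q[:,2]-A@s;k=(e>-2.0)&(e<4)
    return [*np.degrees(s[:2]),s[2],s[2]-32*s[0]]
for n in('top','scene'):
    S=np.array([an(n,*cam(n),60,90) for _ in range(10)]);print(n,S.mean(0).round(2),(S.std(0)/3).round(2))
p,d=cam('scene');save('scene26.png',p)
a=np.load('top0.npz')['p'].astype(int);p,d=cam('top');save('top26.png',p)
df=np.abs(p.astype(int)-a).sum(2)>90
for nm,(r0,r1,c0,c1) in dict(tub=(110,192,100,218),ball=(112,162,232,282),handle=(108,162,282,362),db=(108,192,358,440)).items(): print(nm,df[r0:r1,c0:c1].sum())
go([0,0,0])
"
```

```text
top [ 1.25  0.09 76.45 75.75] [0.14 0.23 0.12 0.07]
scene [ 1.1  -0.27 76.33 75.71] [0.09 0.26 0.11 0.08]
tub 0
ball 0
handle 0
db 0
t 65.05 at [487.6 264.1 174.7] rot [-180.      0.    145.02] gap 79.7 F [-0.3 -0.3 -1.3] delta tool mm [ 248.1 -495.9  174.8] rows 9.0
```

View pics/top26.png

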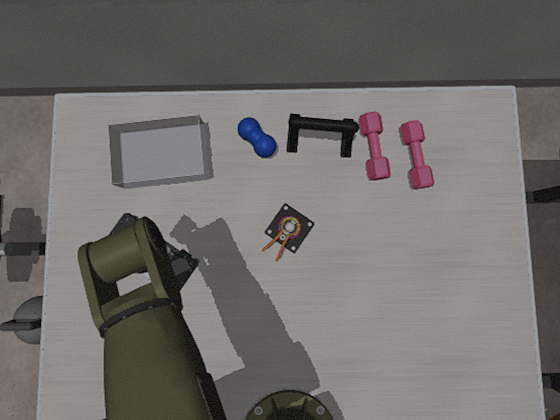

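```bash
python3 -c "
from cell import manip
print(manip.sign_off())"
```

```text
the job is handed in; nothing more can be done
None
```

I took the clip and the white plate off the post and threaded red, blue, yellow, green and white down it in that order. Then I squeezed the clip open, lowered it until it pressed on the white plate with about 3–4 N, and let it close on the post. The job was handed in at about 65 s of the 208 s allowed.

- **Plates:** The pictures showed each plate flat as it went on, and the stack was concentric from above. Depth put the white plate's top at about 62 mm, which is fully home.
- **Clip:** It is closed on the post. Its top face is at about 76 mm at the post, the height expected when it sits down on the white plate.
- **Tilt:** Repeated depth fits showed the clip sloping about 1.1–1.25° with the tails slightly low. The same fit at the start gave about 0.2°. I judged that flat enough and did not press it level.
- **Other objects:** The tub, dumbbells, peanut ball and push-up handle showed no change against the first overhead picture.
- **Disturbances:** I saw no plate knocked aside and no grip slip during the run.
- **Robot:** It ended clear of everything, with the gripper open.

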